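# Set a mixing bowl in the ratchet bowl clamp

## Robot

A 6-joint arm with a two-finger parallel gripper is mounted at the origin on a cart in front of the work surface, level with it; the furniture and walls round the work are solid. World frame = base frame: x ahead of the robot, y to its left, z up, the work surface at z = 0. Lengths are in mm, angles in rad, forces in N, time in s.
With the tool pointing down it reaches from about 400 to 925 mm from the base axis. Payload 3.4 kg.
Tool frame: the origin (TCP) lies midway between the tips of the shut fingers; the grasp point (between the pads) lies 19 mm behind it; z points along the fingers, y is the direction in which the jaws open and shut (so a half turn about z gives the same grasp; the last joint's range is limited). The gripper opens to 85 mm and grips with 20 to 120 N. Pads are 22 mm wide; open, the fingers measure 114 mm over their backs; the gripper's body (76 mm by 85 mm) begins 54 mm behind the grasp point. The pads swing forward as they close: fully open they stand 13 mm farther back than shut.
Start: joints at [-1.2, 0.307, 1.506, -0, 1.328, -0.073], TCP at [246.868, -519.314, 231.305] pointing down, gripper open.
Joint ranges: [-3.12, 3.12], [-1.05, 2.28], [0.14, 2.33], [-1.42, 4.57], [0.1, 2.73], [-2.68, 2.68]. Speed limits (rad/s): [2.57, 2.57, 3.14, 3.14, 3.14, 3.14].

## Interface

Orientations are given as a unit quaternion [x, y, z, w].
In Python, from workcell import r gives the robot as it stands.
- The arm moves only by the tool send_rows, never from a script. Its argument "series" is a list that holds one entry, the list of rows, each a list of 7 numbers: the opening, from -1 (shut) to 1 (fully open), then the shift along the tool's x, y, z in units of 0.08 m (1.0 is 0.08 m), then the turn, a rotation vector about the tool's x, y, z in units of 90 degrees (1.0 is 90 degrees). In form: [[[grip, x, y, z, wx, wy, wz], ...]]. A call has 1 to 10 rows; each row is the pose to reach, as a shift and turn from the pose measured when the call began, along the tool's axes at that moment; what a row does not reach only later rows make up. A row lasts 1/10 s, in which the tool goes at most 50 mm and 8.59 degrees, less where a joint would pass 70% of its speed; a pose out of reach is approached as far as the arm can. A call with a number of a shift or a turn outside -1 to 1 is refused whole. A call with a gripper value outside its range is refused whole. The fingers move at their own pace and stop on an object; the grip force is fixed at half the most. Time passes only in rows, so rows that repeat a pose let the fingers close. It gives the time, the measured TCP pose, the force and the opening at its end, in the units of the state.
- r.get_state(): the state, without advancing time (a new reading comes with each control period).
- r.grab_frame(name): name is "scene" or "top"; returns the picture (384x512x3 uint8, red, green, blue); there is no depth.
- r.calibration(name): a dict with "camera_matrix" (3x3 intrinsics, pixels), "dist_coeffs" ([k1, k2, p1, p2, k3] as OpenCV has them; the pictures are not rectified), "R" (3x3) and "t" (3): a world point X has camera coordinates R X + t. Camera axes: x right, y down, z forward; pixel columns grow to the right and rows downward; lengths in mm; the calibration is good to about 2 mm. A picture is of the moment at which its call begins. calibration takes no time and is no camera call.
- r.hand_in(): hands the job in, once; it reports no verdict.
The state is a dict: "time": time; "joint_pos": joint angles; "dq": joint speeds; "tau": joint torques, N m; "eef_pos": TCP position; "tcp_rot": TCP orientation; "force": force on the tool from outside, world axes, zero at the start; "wrist_torque": the same for the moment, N m; "finger_gap": finger opening in mm.
Only numpy, scipy, OpenCV 4.12 (cv2) and the standard library are available. Lean on these libraries where they do the work, as an engineer would, in place of code of your own. Each camera call takes 0.05 s, during which the arm holds its last target.

## Task

The bowl clamp has been left closed too far for the small glass bowl. Press the steel release paddle on its sliding jaw and, keeping it pressed, push the jaw back along the bar to the end stop; then push the small glass bowl along the worktop into the gap between the two jaws, and push the sliding jaw forward again (no need to press the paddle, it clicks along) until the bowl sits snugly between both pads. Do everything by pressing and pushing with the fingers: do not lift or tip the bowl, and leave the other things on the worktop where they are.

Things in the scene. Friction and masses are not known exactly. Their poses are not given: they have to be found in the camera images.
- bowl_clamp: Bowl clamp fixed to the worktop. Its x axis runs along the aluminium bar (24 mm wide, top with saw teeth at z = 28 mm, x = -38 to 263 mm) from the grey fixed jaw (head and arm at x = -38 to 0) to the end stop; z up. Origin on the worktop under the bar's middle line, level with the fixed pad's deepest point. Both jaw arms reach to y = -127 mm, z = 12 to 56 mm; a bowl slides in from the -y side.
- jaw (a joint): Sliding jaw along the bar, m: 0 to 0.120 (at the end stop). Pads' deepest points are 0.060 + this value apart; it is snug on the small bowl at 0.058 to 0.061. Closing (towards lower values) it clicks over teeth of 6 mm pitch, needing 4 to 8 N; opening is blocked by the ratchet unless the release paddle is down, then it takes about 3 N. It stays where it is left.
- release (a joint): Release paddle, a spring rocker on the sliding jaw, rad: 0 = up (pawl in the teeth; up to 0.15 while the pawl rides on a tooth), 0.26 = fully pressed (paddle level, top at z = 41 mm). The pawl is clear of the teeth from about 0.16. Full press takes about 4 N in the paddle's middle; it springs back when let go.
- release_pad (a point): Middle of the top of the steel release paddle, 40 mm along the bar, 36 mm across it, over the bar on the fixed-jaw side of the grey thumb post. When up it slopes, its free end (towards the fixed jaw) about 10 mm higher than its end at the post. This point is at z = 51 mm when up, 41 mm when pressed, about 23 mm along the bar from the post's face.
- post_top (a point): Centre of the top of the sliding jaw's thumb post, a grey block 14 mm along the bar, 44 mm across, z = 48 to 92 mm. Push its face on the fixed-jaw side (above the pressed paddle) to move the jaw back, its other face to close the jaw; on that side a cover, 34 mm long, lies at z = 53 mm.
- bowl_mid (a point): Small clear glass bowl (the smaller of the two), loose, upright: 117 mm across the rim, 50 mm high, 70 mm across the foot, open, its inside floor 60 mm across at z = 5 mm, wall flaring outwards, 160 g. This point is on its axis half-way up, 25 mm above its underside.
- seat (a point): Where bowl_mid lies when both pads hold the bowl: x = 60.5, y = -82, z = 25 mm in the clamp's frame. The two facing black rubber pads are shallow V's (15 deg each side), deepest at y = -82 mm; their tips, at y = -37 and -127 mm, stand 12 mm proud. Bare worktop below.
- large_bowl: Larger clear glass bowl, 149 mm across, 62 mm high; leave alone. Origin under its centre.
- shaker_salt: Steel and glass shaker, 44 mm across, 89 mm high, left of the clamp; leave alone. Origin under its centre.
- shaker_pepper: Another such shaker, 44 mm across, 89 mm high, in front of the plate rack; leave alone. Origin under its centre.
- flask: Small conical glass flask, 69 mm across, 105 mm high; leave alone. Origin under its centre.
- bulb_jar: Little round glass bottle lying on its flat, 65 x 86 x 62 mm; leave alone. Origin under its centre.
- spoon_rest: Small blue and white boat-shaped dish, 38 x 68 x 16 mm, left and near the robot; leave alone. Origin under its centre.
There are look-alikes about, which are no part of the job. What is shaped like the part that bears bowl_mid but yellow is not meant.

How it is judged (in metres and radians):
On the way, in this order (a step that is already met when the one before it is completed fails the run):
1. the sliding jaw has been pushed back to the end stop (within 10 mm) (value of joint jaw above 0.11 m), for 0.1 s.
2. the small bowl stands between the opened jaws (value of joint jaw above 0.07 m and y of bowl_mid in the frame of bowl_clamp between -0.122 and -0.04 m and x of bowl_mid in the frame of bowl_clamp between 0.045 and 0.135 m), for 0.1 s.
At the end, for the whole second after the job is handed in: The small bowl stands upright on the worktop within 12 mm of its seat between the two pads, the sliding jaw is closed up on it (jaw value 0.052 to 0.066, at most about 6 mm of play), the release paddle has sprung back, and everything is at rest (value of joint jaw between 0.052 and 0.066 m and value of joint release below 0.15 rad and horizontal distance between bowl_mid and seat below 0.012 m and height (world z) of bowl_mid below 0.031 m and angle between bowl_mid's own z axis and vertical below 0.1 rad and linear speed of bowl below 0.01 m/s); the robot touches nothing.
It fails at once if the small bowl is lifted off the worktop or tipped (height (world z) of bowl_mid above 0.04 m or angle between bowl_mid's own z axis and vertical above 0.35 rad).
It fails at once if another thing on the worktop is shifted by more than 30 mm or tipped (distance of any of large_bowl, shaker_salt, shaker_pepper, flask, bulb_jar, spoon_rest from where it was at the start of the episode above 0.03 m or angle between any of shaker_salt, shaker_pepper, flask's own z axis and vertical above 0.4 rad).
It also fails if it takes over 64 s, if anything falls off the work surface, if the arm or the gripper's body presses on something with over 40 N, if the wrist force passes 120 N, or if a joint passes its speed limit or range.

## Working session

There is one attempt and no reset: what is moved stays moved. The work goes in short steps, Python scripts to look and compute and a tool call to move; the robot and the scene stay as the last step left them, time stands still between calls to the robot, and variables do not carry over. Pictures are saved under pics/ and viewed, and the job is handed in when it is done.

Besides the shell and the picture viewer there is one more tool, called by a JSON object that holds its "api" and its "payload", one argument or row to a line. send_rows: Moves the arm, as the interface text tells. Its arguments: {"type":"object","properties":{"series":{"type":"array"}},"required":["series"]}

```bash
mkdir -p pics; ls
python3 - <<'E'
from workcell import r
import cv2
s=r.get_state(); print(s)
for n in ("scene","top"):
    im=r.grab_frame(n); cv2.imwrite(f"pics/{n}0.png",im[:,:,::-1]); c=r.calibration(n); print(n,c)
E
```

```text
pics
{'time': 0.0, 'joint_pos': array([-1.20049787e+00,  3.07517070e-01,  1.50768287e+00,  2.79080121e-05,
        1.32841082e+00, -7.35341712e-02]), 'dq': array([ 7.32624434e-05, -1.92794297e-03,  4.34982677e-07,  9.11466422e-04,
        4.85725662e-04,  7.40401749e-04]), 'tau': array([-2.14565453e-04, -4.57554102e+01, -2.51914001e+01, -8.39003064e-05,
        1.34465660e-02,  3.80245851e-06]), 'eef_pos': array([ 246.61908149, -518.64136809,  230.40950952]), 'tcp_rot': array([ 9.75477705e-01,  2.20095954e-01, -1.35782646e-04, -9.99966707e-04]), 'force': array([-0.19150174,  0.09330199, -0.35138263]), 'wrist_torque': array([ 0.00869571, -0.05480735,  0.02697367]), 'finger_gap': 85.50403370298072}
scene {'camera_matrix': array([[421.77683427,   0.        , 261.43004334],
       [  0.        , 421.77683427, 189.94669314],
       [  0.        ,   0.        ,   1.        ]]), 'dist_coeffs': array([-0.09828754,  0.        ,  0.        ,  0.        ,  0.        ]), 'R': array([[-0.81925003, -0.5730038 ,  0.02227175],
       [-0.32054519,  0.42540257, -0.84633529],
       [ 0.47547888, -0.70049932, -0.53218468]]), 't': array([376.89643464, 232.92146505, 754.39391759])}
top {'camera_matrix': array([[489.77715187,   0.        , 254.06193173],
       [  0.        , 489.77715187, 190.25032967],
       [  0.        ,   0.        ,   1.        ]]), 'dist_coeffs': array([-0.20805494,  0.        ,  0.        ,  0.        ,  0.        ]), 'R': array([[-0.03023882, -0.99940914,  0.01633986],
       [-0.99338995,  0.02823764, -0.11126117],
       [ 0.11073403, -0.01959626, -0.99365686]]), 't': array([ -61.33243715,  519.97063141, 1190.45022453])}
```

Run:
```python
import cv2
for n in ("scene","top"):
    im=cv2.imread(f"pics/{n}0.png"); cv2.imwrite(f"pics/{n}0b.png",cv2.resize(im,(800,600),interpolation=cv2.INTER_CUBIC))
```

```text
(no output)
```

View pics/scene0b.png

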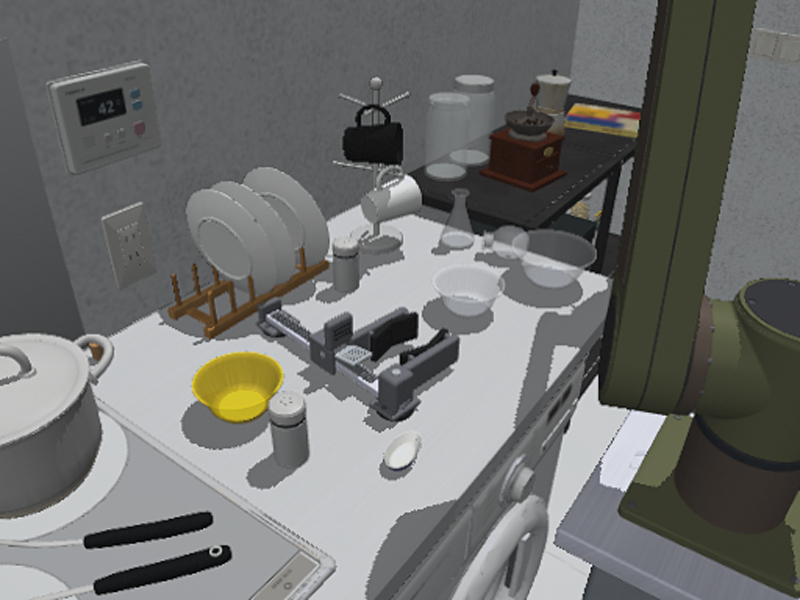

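View pics/top0b.png

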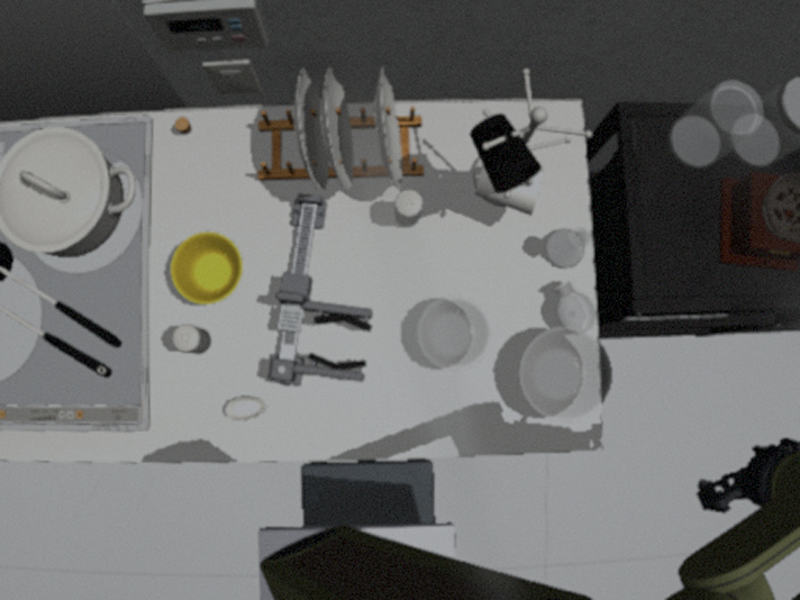

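The top view (800x600 scale) shows three bowls:
- The small clear bowl is at (445,333), and at (468,288) in the scene view. I choose this one.
- The large clear bowl is at (553,372), and at (552,258) in the scene view.
- The yellow look-alike is at (207,268).

The clamp runs from the fixed jaw at (285,370) to the end stop at (308,200). The sliding jaw is at (293,288). Next I'll take close crops.

```bash
cat > h.py <<'E'
import numpy as np, cv2, json
from workcell import r
C={n:r.calibration(n) for n in("scene","top")}
def proj(n,X):
    c=C[n]; return cv2.projectPoints(np.float64(X).reshape(-1,3),cv2.Rodrigues(c["R"])[0],c["t"],c["camera_matrix"],c["dist_coeffs"])[0].reshape(-1,2)
def ray(n,uv):
    c=C[n]; p=cv2.undistortPoints(np.float64(uv).reshape(1,1,2),c["camera_matrix"],c["dist_coeffs"]).ravel()
    d=c["R"].T@np.array([p[0],p[1],1]); return -c["R"].T@c["t"], d/np.linalg.norm(d)
def onz(n,uv,z):
    o,d=ray(n,uv); return o+d*(z-o[2])/d[2]
def tri(a,b):
    (o1,d1),(o2,d2)=ray("top",a),ray("scene",b)
    A=np.stack([d1,-d2],1); s=np.linalg.lstsq(A,o2-o1,rcond=None)[0]
    p,q=o1+s[0]*d1,o2+s[1]*d2; return (p+q)/2,np.linalg.norm(p-q)
def crop(im,x,y,w,h,k,name):
    c=cv2.resize(im[y:y+h,x:x+w],None,fx=k,fy=k,interpolation=cv2.INTER_CUBIC)
    cv2.imwrite(name,c)
E
python3 - <<'E'
from h import *
t=cv2.imread("pics/top0.png");s=cv2.imread("pics/scene0.png")
crop(t,160,115,100,140,4,"pics/tc.png"); crop(s,155,175,160,110,5,"pics/sc.png")
crop(t,250,180,150,100,5,"pics/tb.png"); crop(s,260,140,130,80,6,"pics/sb.png")
E
```

```text
(no output)
```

View pics/tc.png

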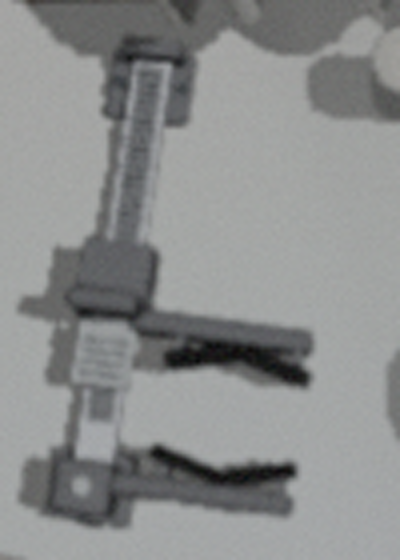

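View pics/sc.png

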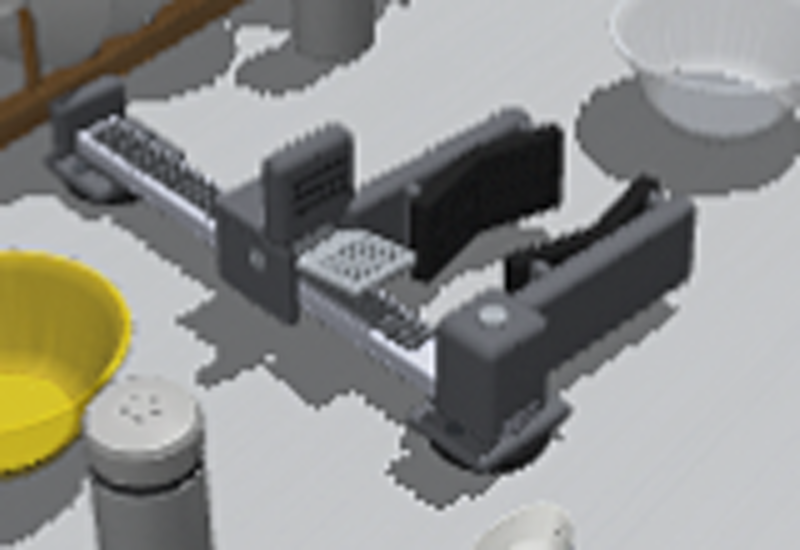

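View pics/tb.png

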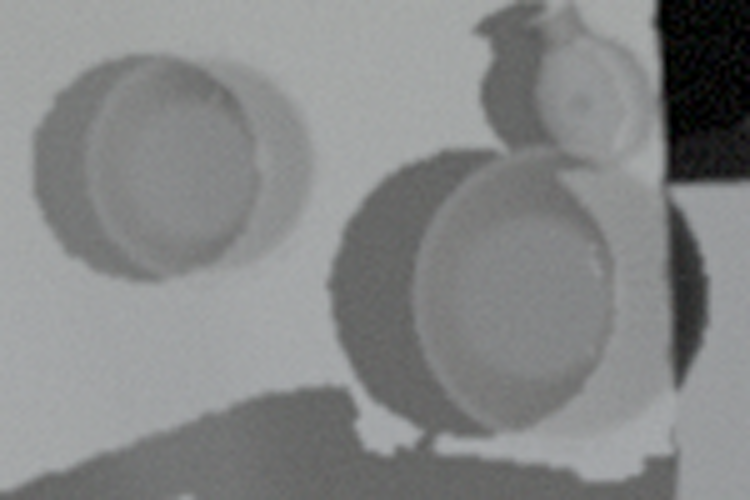

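View pics/sb.png

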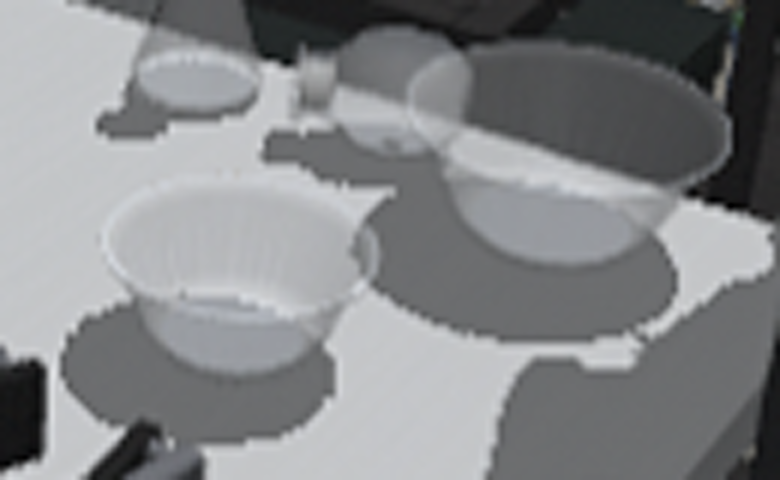

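Run:
```python
from h import *
T=lambda x,y:(160+(x+.5)/4-.5,115+(y+.5)/4-.5); S=lambda x,y:(155+(x+.5)/5-.5,175+(y+.5)/5-.5)
for n in C: print(n,-C[n]["R"].T@C[n]["t"])
P={"screw":((82,486),(493,315)),"pad":((103,352),(355,258)),
"post":((106,293),(312,142)),"slidearm_end":((312,335),(527,115)),"fixarm_end":((292,495),(690,200)),
"fixpadtipfar":((295,467),(650,182)),"slpadtipfar":((308,378),(560,130)),
"padL":((78,353),(350,292)),"padNearR":((128,388),(412,258)), "padNearL":((72,383),(350,292))}
for k,(a,b) in P.items():
    p,e=tri(T(*a),S(*b)); print(k,p.round(1),round(e,1))
a=onz("top",T(150,68),28);b=onz("top",T(98,450),28)
print("bar",a,b,np.degrees(np.arctan2(*(a-b)[[1,0]])))
# left/right bar edges
for y0 in [(128,65),(171,65),(106,240),(151,240),(77,450),(119,450)]: print(y0,onz("top",T(*y0),28).round(1))
# bowl: rim in top, foot
Tb=lambda x,y:(250+(x+.5)/5-.5,180+(y+.5)/5-.5); Sb=lambda x,y:(260+(x+.5)/6-.5,140+(y+.5)/6-.5)
for q in [(86,165),(262,165),(175,52),(175,280),(312,165)]: print("rim?",q,onz("top",Tb(*q),50).round(1),onz("top",Tb(*q),0).round(1))
for q in [(102,240),(380,255),(240,178),(235,322)]: print("srim",q,onz("scene",Sb(*q),50).round(1))
for q in [(230,375),(140,310),(325,325)]: print("sfoot",q,onz("scene",Sb(*q),0).round(1))
```

```text
scene [ 24.73589265 645.33012307 590.21240422]
top [ 382.85562211  -52.65057113 1241.75374066]
screw [408.1 105.5  61.2] 0.3
pad [490.   93.1  45.1] 1.0
post [520.3  84.8  88.3] 3.2
slidearm_end [494.6 -36.8  48.6] 5.6
fixarm_end [396.8 -22.1  49.8] 6.6
fixpadtipfar [415.8 -23.4  50.6] 1.9
slpadtipfar [470.1 -32.5  51.8] 0.8
padL [486.9 107.1  37.9] 9.4
padNearR [468.6  78.8  45.9] 1.9
padNearL [473.2 113.6  47.1] 3.5
bar [671.87861902  63.35366719  28.        ] [431.03777561  99.65324738  28.        ] -8.571117765805655
(128, 65) [674.3  77.4  28. ]
(171, 65) [673.4  50.   28. ]
(106, 240) [562.4  92.6  28. ]
(151, 240) [561.5  64.2  28. ]
(77, 450) [431.4 112.8  28. ]
(119, 450) [430.7  86.6  28. ]
rim? (86, 165) [ 460.  -105.6   50. ] [ 463.2 -107.8    0. ]
rim? (262, 165) [ 457.3 -191.7   50. ] [ 460.5 -197.6    0. ]
rim? (175, 52) [ 514.2 -151.1   50. ] [ 519.7 -155.2    0. ]
rim? (175, 280) [ 402.6 -147.1   50. ] [ 403.4 -151.     0. ]
rim? (312, 165) [ 456.6 -216.4   50. ] [ 459.7 -223.2    0. ]
srim (102, 240) [ 505.  -128.7   50. ]
srim (380, 255) [ 405.6 -188.7   50. ]
srim (240, 178) [ 485.8 -209.6   50. ]
srim (235, 322) [ 427.7 -107.3   50. ]
sfoot (230, 375) [ 445.4 -139.9    0. ]
sfoot (140, 310) [ 503.3 -160.2    0. ]
sfoot (325, 325) [ 432.2 -198.5    0. ]
```

{"api": "send_rows", "payload": {
  "series": [
    [[-1,0.15,-0.25,0,0,0,0.09],[-1,0.35,-0.5,0,0,0,0.18],[-1,0.5,-0.8,0,0,0,0.27],[-1,0.6,-1,0,0,0,0.377],[-1,0.6,-1,0,0,0,0.377],[-1,0.6,-1,0,0,0,0.377]]
  ]
}}

```text
time: 0.7
eef_pos: [255.7, -426.2, 230.7]
tcp_rot: [0.997, -0.073, -0.0, -0.0]
force: [0.2, -1.4, -0.6]
finger_gap: 0.2
```

```bash
cat >> h.py <<'E'
O=np.array([425,101.5,0]); A=np.radians(-8.45)
UX=np.array([np.cos(A),np.sin(A),0]);UY=np.array([-np.sin(A),np.cos(A),0])
def toc(p): d=np.asarray(p)-O; return np.array([d@UX,d@UY,d[2]])
def fromc(c): return O+c[0]*UX+c[1]*UY+np.array([0,0,c[2]])
def st():
    from scipy.spatial.transform import Rotation as Ro
    s=r.get_state(); M=Ro.from_quat(s["tcp_rot"]).as_matrix()
    print("t",round(s["time"],2),"p",s["eef_pos"].round(1),"clamp",toc(s["eef_pos"]).round(1),"yaw",np.degrees(np.arctan2(M[1,0],M[0,0])).round(2),"z",M[:,2].round(3),"F",s["force"].round(1),"gap",round(s["finger_gap"],1),"q",s["joint_pos"].round(2))
    return s,M
def goto(c): # clamp-frame target -> tool units
    s,M=st(); print("shift units",(M.T@(fromc(np.float64(c))-s["eef_pos"])/80).round(3), "yaw err deg", )
E
python3 -c "
from h import *
goto((60,0,120))"
```

```text
t 0.7 p [ 255.7 -426.2  230.7] clamp [ -89.9 -546.8  230.7] yaw -8.33 z [-0.001  0.001 -1.   ] F [ 0.2 -1.4 -0.6] gap 0.2 q [-1.12  0.2   1.66 -0.    1.28  0.6 ]
shift units [ 1.889 -6.83   1.388] yaw err deg
```

{"api": "send_rows", "payload": {
  "series": [
    [[-1,0.3,-0.5,0,0,0,0],[-1,0.6,-1,0,0,0,0],[-1,0.6,-1,0,0,0,0]]
  ]
}}

```text
time: 1.0
eef_pos: [317.4, -351.3, 230.6]
tcp_rot: [0.998, -0.069, 0.0, -0.002]
force: [-0.2, -0.8, 0.5]
finger_gap: 0.3
```

{"api": "send_rows", "payload": {
  "series": [
    [[-1,0.3,-0.5,0,0,0,0],[-1,0.6,-1,0,0,0,0],[-1,0.6,-1,0,0,0,0]]
  ]
}}

```text
time: 1.3
eef_pos: [379.0, -276.5, 230.8]
tcp_rot: [0.998, -0.066, 0.001, -0.002]
force: [0.1, -0.1, 0.4]
finger_gap: 0.4
```

{"api": "send_rows", "payload": {
  "series": [
    [[-1,0.3,-0.5,0,0,0,0],[-1,0.6,-1,0,0,0,0],[-1,0.6,-1,0,0,0,0]]
  ]
}}

```text
time: 1.6
eef_pos: [440.5, -201.8, 231.4]
tcp_rot: [0.998, -0.063, 0.002, -0.003]
force: [0.6, -0.8, 0.1]
finger_gap: -0.0
```

{"api": "send_rows", "payload": {
  "series": [
    [[-1,0.1,-0.5,0,0,0,0],[-1,0.1,-1,0,0,0,0],[-1,0.1,-1,0,0,0,0]]
  ]
}}

```text
time: 1.9
eef_pos: [458.7, -121.7, 231.7]
tcp_rot: [0.998, -0.061, 0.002, -0.003]
force: [-0.3, -0.0, -0.3]
finger_gap: 0.4
```

{"api": "send_rows", "payload": {
  "series": [
    [[-1,0,-0.5,0,0,0,0],[-1,0,-1,0,0,0,0],[-1,0,-1,0,0,0,0]]
  ]
}}

```text
time: 2.2
eef_pos: [468.9, -41.0, 232.2]
tcp_rot: [0.998, -0.058, 0.002, -0.004]
force: [0.2, -1.2, -0.2]
finger_gap: -0.1
```

{"api": "send_rows", "payload": {
  "series": [
    [[-1,0,-0.5,0,0,0,0],[-1,0,-1,0,0,0,0],[-1,0,-1,0,0,0,0]]
  ]
}}

```text
time: 2.5
eef_pos: [479.5, 39.5, 232.9]
tcp_rot: [0.998, -0.057, 0.003, -0.004]
force: [0.0, -1.1, 0.2]
finger_gap: -0.1
```

```bash
python3 -c "
from h import *
goto((70,0,100))"
```

```text
t 2.5 p [479.5  39.5 232.9] clamp [ 63.1 -53.3 232.9] yaw -6.49 z [ 0.006  0.008 -1.   ] F [ 0.  -1.1  0.2] gap -0.1 q [-0.01  0.17  1.69  0.01  1.27  1.67]
shift units [ 0.102 -0.649  1.667] yaw err deg
```

{"api": "send_rows", "payload": {
  "series": [
    [[-1,0.06,-0.3,0.4,0,0,0.022],[-1,0.12,-0.66,0.8,0,0,0.022],[-1,0.12,-0.66,1,0,0,0.022],[-1,0.12,-0.66,1,0,0,0.022]]
  ]
}}

```text
time: 2.9
eef_pos: [494.3, 89.2, 150.7]
tcp_rot: [0.997, -0.073, -0.0, -0.003]
force: [-0.2, 0.4, -0.0]
finger_gap: 0.2
```

```bash
python3 -c "
from h import *
goto((70,0,70))
for n in C:
    im=r.grab_frame(n)[:,:,::-1]
    if n=='top': crop(im,130,100,150,160,4,'pics/t1.png')
    else: crop(im,130,130,190,140,4,'pics/s1.png')
"
```

```text
t 2.9 p [494.3  89.2 150.7] clamp [ 70.3  -2.  150.7] yaw -8.42 z [-0.     0.006 -1.   ] F [-0.2  0.4 -0. ] gap 0.2 q [0.09 0.29 1.77 0.01 1.09 1.81]
shift units [-0.003 -0.02   1.009] yaw err deg
```

View pics/s1.png

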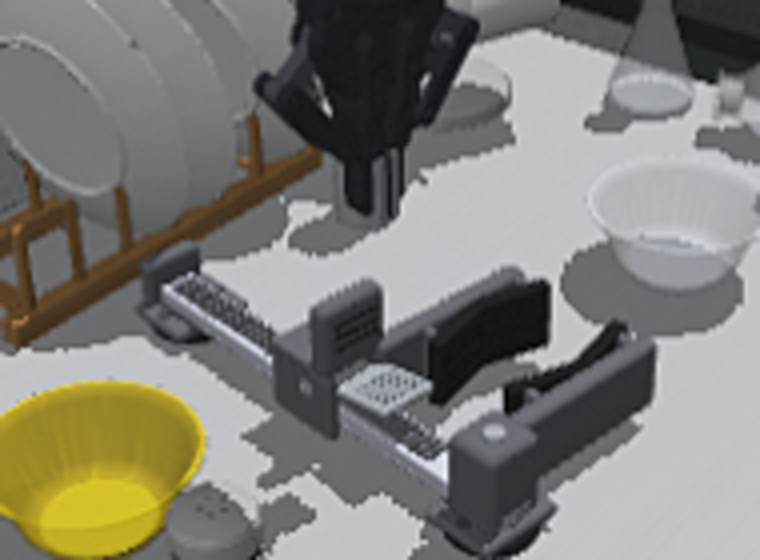

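View pics/t1.png

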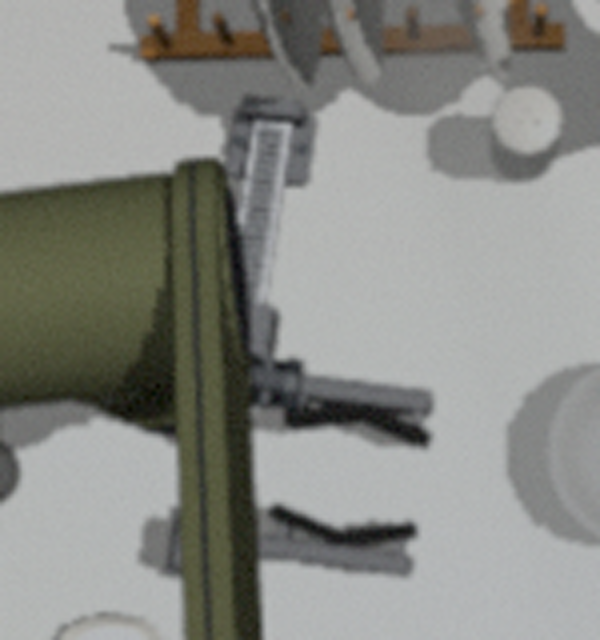

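{"api": "send_rows", "payload": {
  "series": [
    [[-1,0,0,0.5,0,0,0],[-1,0,-0.02,1,0,0,0],[-1,0,-0.02,1,0,0,0]]
  ]
}}

```text
time: 3.3
eef_pos: [494.4, 89.7, 71.0]
tcp_rot: [0.997, -0.075, -0.001, -0.003]
force: [-1.1, -0.2, 0.8]
finger_gap: 0.0
```

{"api": "send_rows", "payload": {
  "series": [
    [[-1,0,0,0.15,0,0,0],[-1,0,0,0.25,0,0,0],[-1,0,0,0.32,0,0,0],[-1,0,0,0.36,0,0,0],[-1,0,0,0.36,0,0,0]]
  ]
}}

```text
time: 3.8
eef_pos: [494.4, 89.7, 42.6]
tcp_rot: [0.997, -0.075, -0.001, -0.002]
force: [-0.8, -1.1, 3.2]
finger_gap: -0.1
```

```bash
python3 -c "
from h import *
goto((70,0,41.5))
im=r.grab_frame('scene')[:,:,::-1]
crop(im,155,150,150,110,5,'pics/s2.png')
"
```

```text
t 3.8 p [494.4  89.7  42.6] clamp [70.4 -1.5 42.6] yaw -8.56 z [-0.001  0.005 -1.   ] F [-0.8 -1.1  3.2] gap -0.1 q [0.09 0.43 1.89 0.01 0.82 1.81]
shift units [-0.005 -0.019  0.014] yaw err deg
```

View pics/s2.png

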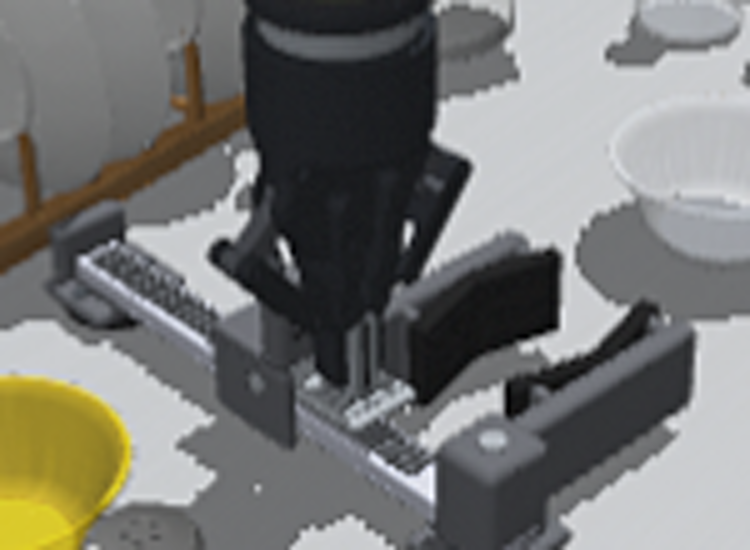

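{"api": "send_rows", "payload": {
  "series": [
    [[-1,0.05,0,0.015,0,0,0],[-1,0.1,0,0.02,0,0,0],[-1,0.15,0,0.02,0,0,0],[-1,0.22,0,0.02,0,0,0],[-1,0.3,0,0.02,0,0,0],[-1,0.4,0,0.02,0,0,0]]
  ]
}}

```text
time: 4.45
eef_pos: [526.4, 84.7, 41.1]
tcp_rot: [0.997, -0.074, -0.001, -0.002]
force: [-2.6, -1.3, 4.4]
finger_gap: -0.0
```

```bash
python3 -c "
from h import *
goto((180,0,41.2))
im=r.grab_frame('scene')[:,:,::-1]
crop(im,155,150,150,110,5,'pics/s3.png')
"
```

```text
t 4.45 p [526.4  84.7  41.1] clamp [102.7  -1.7  41.1] yaw -8.54 z [-0.001  0.005 -1.   ] F [-2.6 -1.3  4.4] gap -0.0 q [0.08 0.47 1.83 0.01 0.85 1.79]
shift units [ 0.966 -0.023 -0.004] yaw err deg
```

View pics/s3.png

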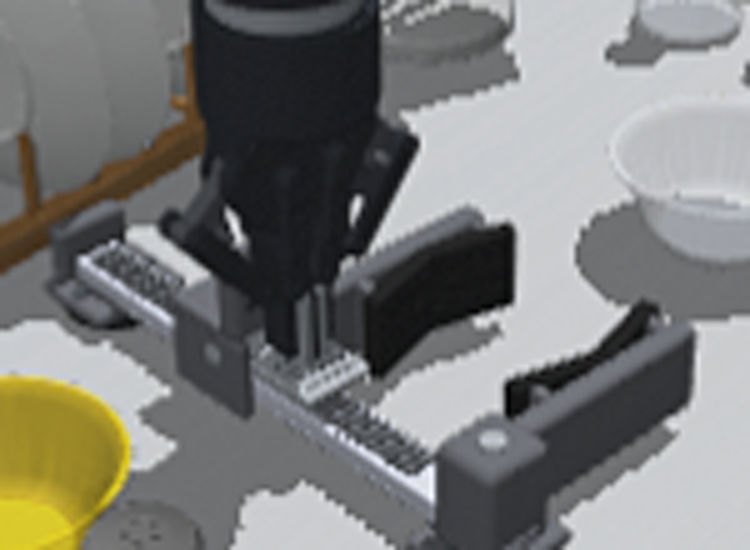

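```bash
python3 -c "
from h import *
for z in (50,100,150): print([onz('top',(u*.64,v*.64),z).round(0) for u,v in [(320,188),(345,188),(400,178)]])
"
```

```text
[array([695.,  42.,  50.]), array([694.,   2.,  50.]), array([708., -87.,  50.])]
[array([682.,  38., 100.]), array([681.,  -1., 100.]), array([694., -85., 100.])]
[array([669.,  34., 150.]), array([668.,  -3., 150.]), array([681., -84., 150.])]
```

{"api": "send_rows", "payload": {
  "series": [
    [[-1,0.12,0,0,0,0,0],[-1,0.24,0,0,0,0,0],[-1,0.36,0,0,0,0,0],[-1,0.48,0,0,0,0,0],[-1,0.6,0,0,0,0,0],[-1,0.68,0,0,0,0,0],[-1,0.75,0,0,0,0,0]]
  ]
}}

```text
time: 5.2
eef_pos: [589.0, 75.2, 41.3]
tcp_rot: [0.997, -0.075, 0.001, -0.002]
force: [-3.1, -3.3, 5.2]
finger_gap: -0.3
```

```bash
python3 -c "
from h import *
goto((180,0,41.2))
im=r.grab_frame('scene')[:,:,::-1]
crop(im,135,130,170,120,4.5,'pics/s4.png')
"
```

```text
t 5.2 p [589.   75.2  41.3] clamp [166.1  -2.   41.3] yaw -8.55 z [ 0.002  0.004 -1.   ] F [-3.1 -3.3  5.2] gap -0.3 q [0.05 0.53 1.69 0.01 0.92 1.77]
shift units [ 0.174 -0.025  0.002] yaw err deg
```

View pics/s4.png

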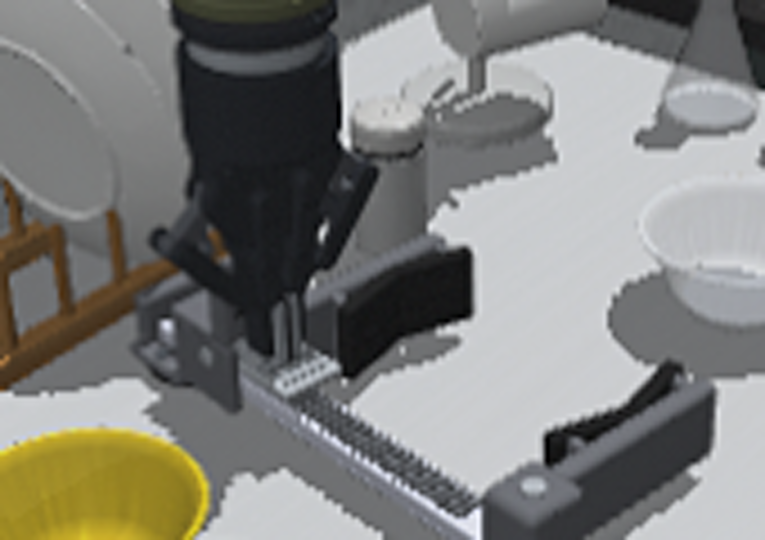

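{"api": "send_rows", "payload": {
  "series": [
    [[-1,0.08,0,0,0,0,0],[-1,0.14,0,0,0,0,0],[-1,0.19,0,0,0,0,0],[-1,0.19,0,0,0,0,0]]
  ]
}}

```text
time: 5.65
eef_pos: [606.5, 72.7, 41.6]
tcp_rot: [0.997, -0.075, 0.003, -0.002]
force: [-0.5, -2.8, 2.4]
finger_gap: 0.1
```

```bash
python3 -c "
from h import *
goto((185,0,41.2))
im=r.grab_frame('scene')[:,:,::-1]
crop(im,135,130,170,120,4.5,'pics/s5.png')
"
```

```text
t 5.65 p [606.5  72.7  41.6] clamp [183.8  -1.8  41.6] yaw -8.56 z [ 0.006  0.004 -1.   ] F [-0.5 -2.8  2.4] gap 0.1 q [0.05 0.54 1.66 0.   0.94 1.77]
shift units [ 0.015 -0.023  0.006] yaw err deg
```

View pics/s5.png

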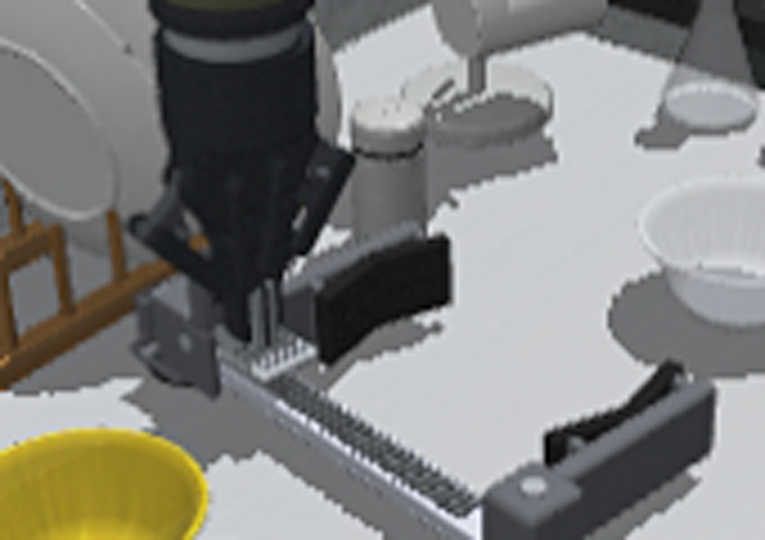

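{"api": "send_rows", "payload": {
  "series": [
    [[-1,0.03,0,0,0,0,0],[-1,0.06,0,0,0,0,0],[-1,0.06,0,0,0,0,0]]
  ]
}}

```text
time: 6.0
eef_pos: [606.9, 72.7, 41.3]
tcp_rot: [0.997, -0.075, -0.001, -0.002]
force: [-10.9, -1.5, 9.2]
finger_gap: 0.5
```

```bash
python3 -c "
from h import *
goto((175,0,100))
"
```

```text
t 6.0 p [606.9  72.7  41.3] clamp [184.1  -1.8  41.3] yaw -8.58 z [-0.002  0.005 -1.   ] F [-10.9  -1.5   9.2] gap 0.5 q [0.05 0.55 1.65 0.01 0.95 1.76]
shift units [-0.116 -0.025 -0.733] yaw err deg
```

{"api": "send_rows", "payload": {
  "series": [
    [[-1,-0.05,0,-0.1,0,0,0],[-1,-0.1,0,-0.6,0,0,0],[-1,-0.1,0,-1,0,0,0],[-1,-0.1,0,-1,0,0,0]]
  ]
}}

```text
time: 6.4
eef_pos: [603.6, 74.5, 126.6]
tcp_rot: [0.997, -0.075, 0.005, -0.004]
force: [0.7, -0.7, 0.6]
finger_gap: 0.2
```

{"api": "send_rows", "payload": {
  "series": [
    [[0,-0.3,0.5,-0.2,0,0,0],[0,-0.5,1,-0.2,0,0,0],[0,-0.5,1,-0.2,0,0,0]]
  ]
}}

```text
time: 6.7
eef_pos: [549.1, -1.4, 141.6]
tcp_rot: [0.997, -0.076, 0.004, -0.003]
force: [-0.4, 0.4, -0.1]
finger_gap: 42.0
```

{"api": "send_rows", "payload": {
  "series": [
    [[0,-0.3,0.5,0,0,0,0],[0,-0.5,1,0,0,0,0],[0,-0.5,1,0,0,0,0]]
  ]
}}

```text
time: 7.0
eef_pos: [494.6, -76.8, 140.0]
tcp_rot: [0.997, -0.078, 0.003, -0.003]
force: [-0.4, 0.2, 0.1]
finger_gap: 42.7
```

{"api": "send_rows", "payload": {
  "series": [
    [[0,-0.2,0.5,0,0,0,0],[0,-0.3,1,0,0,0,0],[0,-0.3,1,0,0,0,0]]
  ]
}}

```text
time: 7.3
eef_pos: [458.3, -154.9, 139.1]
tcp_rot: [0.997, -0.08, 0.003, -0.002]
force: [0.7, 1.2, 0.7]
finger_gap: 43.0
```

```bash
python3 -c "
from h import *
goto((69.6,-253.5,70))
for n in C:
    im=r.grab_frame(n)[:,:,::-1]
    cv2.imwrite(f'pics/{n}6.png',im)
    if n=='top': crop(im,160,110,160,120,5,'pics/t6.png')
    else: crop(im,220,90,150,120,5,'pics/s6.png')
"
```

```text
t 7.3 p [ 458.3 -154.9  139.1] clamp [  70.6 -248.7  139.1] yaw -9.17 z [ 0.006  0.004 -1.   ] F [0.7 1.2 0.7] gap 43.0 q [-0.42  0.27  1.82  0.01  1.04  1.31]
shift units [-0.017  0.065  0.863] yaw err deg
```

View pics/s6.png

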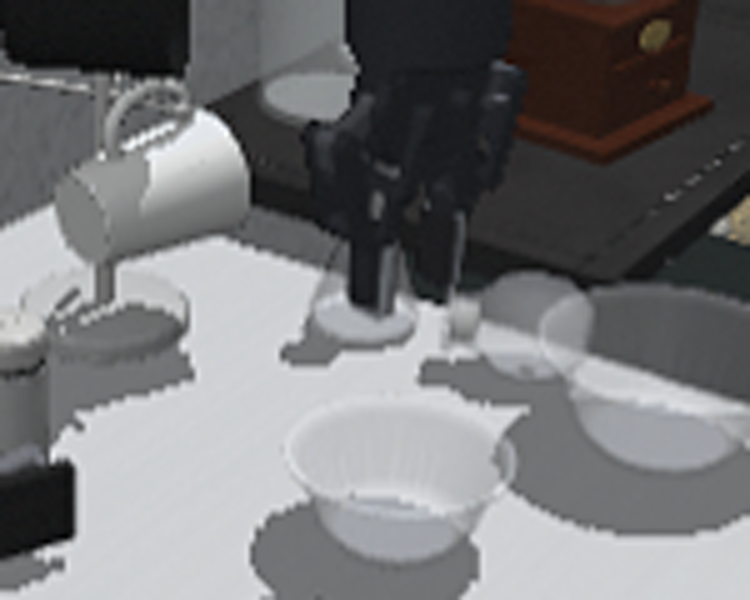

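View pics/t6.png

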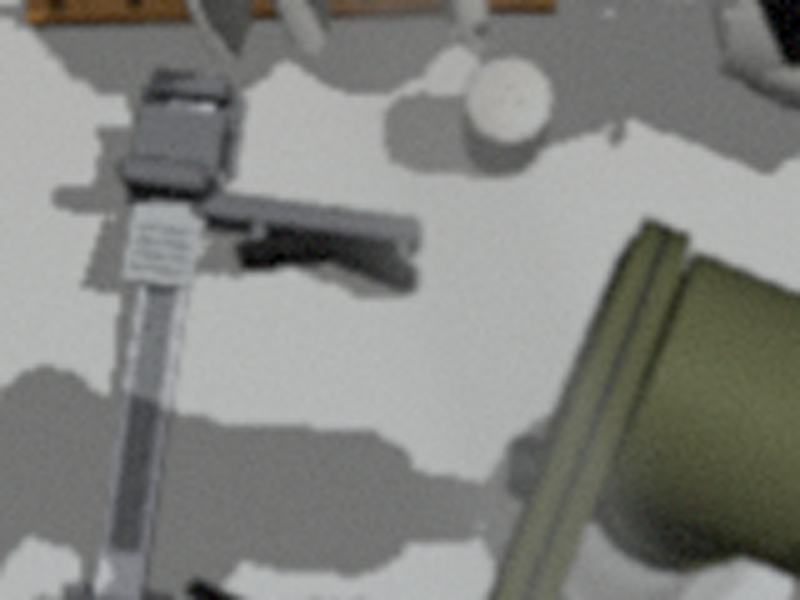

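{"api": "send_rows", "payload": {
  "series": [
    [[-0.1,-0.01,0.06,0.4,0,0,0],[-0.1,-0.015,0.065,0.9,0,0,-0.007],[-0.1,-0.015,0.065,0.9,0,0,-0.007]]
  ]
}}

```text
time: 7.7
eef_pos: [455.2, -153.6, 63.3]
tcp_rot: [0.997, -0.073, -0.001, -0.005]
force: [-1.5, 0.5, 0.0]
finger_gap: 38.3
```

```bash
python3 -c "
from h import *
goto((69.6,-253.5,15))
im=r.grab_frame('scene')[:,:,::-1]
cv2.imwrite('pics/scene7.png',im)
crop(im,240,110,120,90,6,'pics/s7.png')
"
```

```text
t 7.7 p [ 455.2 -153.6   63.3] clamp [  67.4 -247.9   63.3] yaw -8.39 z [-0.002  0.011 -1.   ] F [-1.5  0.5  0. ] gap 38.3 q [-0.42  0.38  1.91  0.01  0.85  1.29]
shift units [0.03  0.077 0.603] yaw err deg
```

View pics/s7.png

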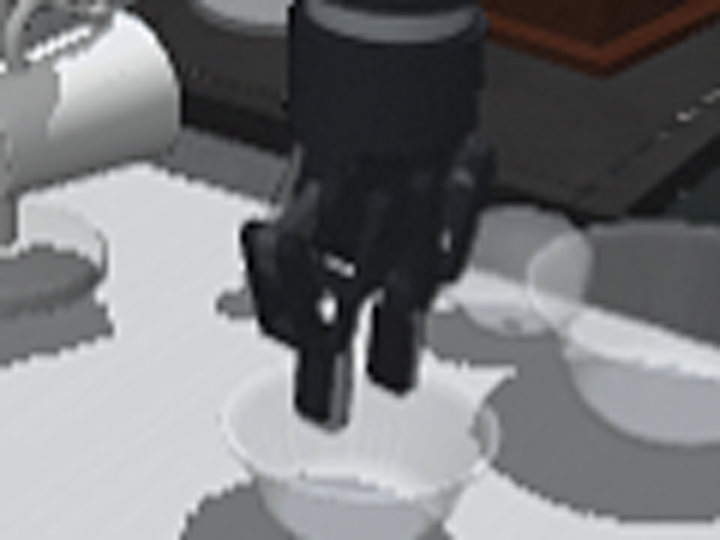

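{"api": "send_rows", "payload": {
  "series": [
    [[-0.1,0.03,0.077,0.1,0,0,0],[-0.1,0.03,0.077,0.3,0,0,0],[-0.1,0.03,0.077,0.45,0,0,0],[-0.1,0.03,0.077,0.52,0,0,0],[-0.1,0.03,0.077,0.56,0,0,0],[-0.1,0.03,0.077,0.56,0,0,0]]
  ]
}}

```text
time: 8.35
eef_pos: [458.6, -160.4, 20.8]
tcp_rot: [0.997, -0.073, 0.001, -0.005]
force: [0.6, 0.8, 0.1]
finger_gap: 38.7
```

```bash
python3 -c "
from h import *
goto((70,-82,18))
im=r.grab_frame('scene')[:,:,::-1]
cv2.imwrite('pics/scene8.png',im)
crop(im,240,110,120,90,6,'pics/s8.png')
im=r.grab_frame('top')[:,:,::-1]
crop(im,210,160,150,110,5,'pics/t8.png')
"
```

```text
t 8.35 p [ 458.6 -160.4   20.8] clamp [  71.8 -254.1   20.8] yaw -8.38 z [ 0.002  0.009 -1.   ] F [0.6 0.8 0.1] gap 38.7 q [-0.43  0.45  1.95  0.01  0.74  1.28]
shift units [-0.019 -2.151  0.055] yaw err deg
```

View pics/s8.png

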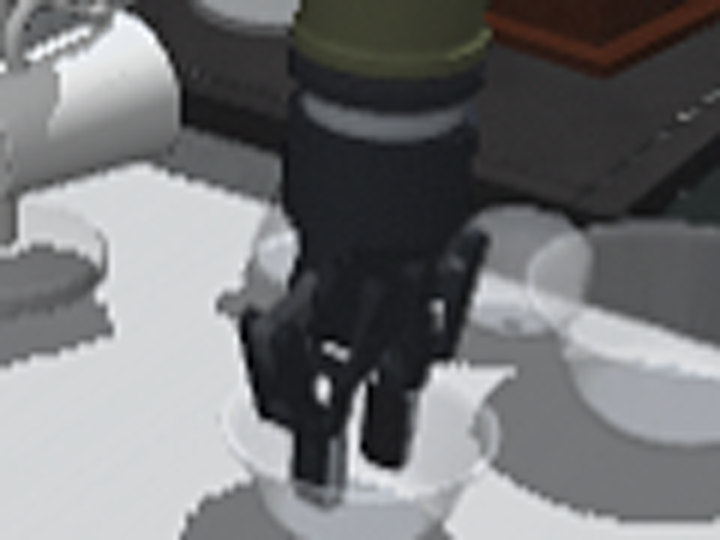

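View pics/t8.png

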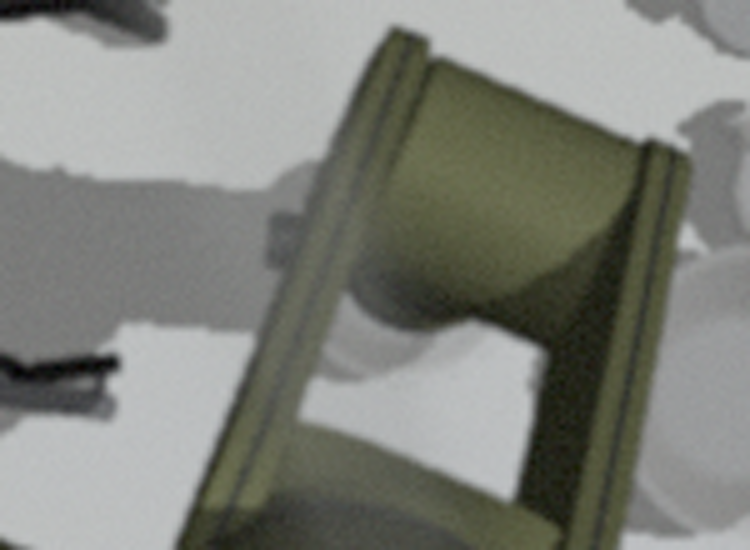

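{"api": "send_rows", "payload": {
  "series": [
    [[-0.1,0,0,0.05,0,0,0],[-0.1,0,0,0.08,0,0,0],[-0.1,0.03,-0.1,0.08,0,0,0],[-0.1,0.07,-0.2,0.08,0,0,0],[-0.1,0.11,-0.32,0.08,0,0,0],[-0.1,0.16,-0.45,0.08,0,0,0],[-0.1,0.2,-0.6,0.08,0,0,0],[-0.1,0.2,-0.6,0.08,0,0,0]]
  ]
}}

```text
time: 9.25
eef_pos: [482.3, -113.5, 15.1]
tcp_rot: [0.997, -0.072, 0.001, -0.005]
force: [-0.4, 0.5, -1.1]
finger_gap: 38.1
```

```bash
python3 -c "
from h import *
goto((88,-82,15))
im=r.grab_frame('scene')[:,:,::-1]
cv2.imwrite('pics/scene9.png',im)
crop(im,200,110,150,110,5,'pics/s9.png')
"
```

```text
t 9.25 p [ 482.3 -113.5   15.1] clamp [  88.3 -204.3   15.1] yaw -8.27 z [ 0.003  0.009 -1.   ] F [-0.4  0.5 -1.1] gap 38.1 q [-0.32  0.47  1.93  0.01  0.74  1.38]
shift units [ 1.000e-03 -1.528e+00  1.600e-02] yaw err deg
```

View pics/s9.png

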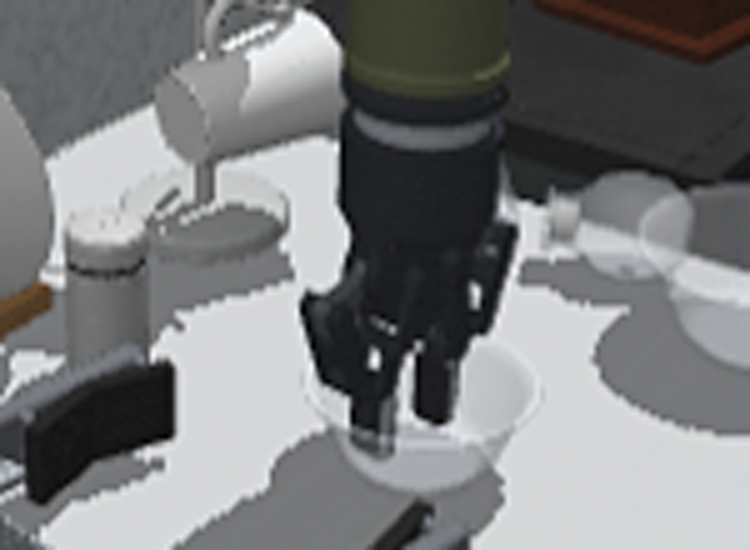

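```bash
python3 -c "
from h import *
S=lambda x,y:(200+(x+.5)/5-.5,110+(y+.5)/5-.5)
a=onz('scene',S(303,388),50);b=onz('scene',S(545,385),50);print(a,b,np.linalg.norm(a-b),toc((a+b)/2))
f=onz('scene',S(420,491),0);print(toc(f))
"
```

```text
[516.96903    -74.21576917  50.        ] [ 423.76418639 -148.03788728   50.        ] 118.89847768287814 [  76.11885038 -203.65219822   50.        ]
[  64.54605922 -190.73753243    0.        ]
```

{"api": "send_rows", "payload": {
  "series": [
    [[-0.1,0.06,0,0,0,0,0],[-0.1,0.12,0,0,0,0,0],[-0.1,0.12,-0.12,0,0,0,0],[-0.1,0.12,-0.24,0,0,0,0],[-0.1,0.12,-0.36,0,0,0,0],[-0.1,0.12,-0.48,0,0,0,0],[-0.1,0.12,-0.6,0,0,0,0],[-0.1,0.12,-0.6,0,0,0,0]]
  ]
}}

```text
time: 10.1
eef_pos: [498.3, -66.4, 15.6]
tcp_rot: [0.997, -0.071, 0.001, -0.005]
force: [-0.1, -0.1, 0.0]
finger_gap: 37.9
```

```bash
python3 -c "
from h import *
goto((88,-82,15))
im=r.grab_frame('scene')[:,:,::-1]
cv2.imwrite('pics/scene10.png',im)
crop(im,200,110,150,110,5,'pics/s10.png')
"
```

```text
t 10.1 p [498.3 -66.4  15.6] clamp [  97.2 -155.3   15.6] yaw -8.18 z [ 0.002  0.009 -1.   ] F [-0.1 -0.1  0. ] gap 37.9 q [-0.22  0.48  1.92  0.01  0.75  1.48]
shift units [-0.111 -0.917  0.016] yaw err deg
```

View pics/s10.png

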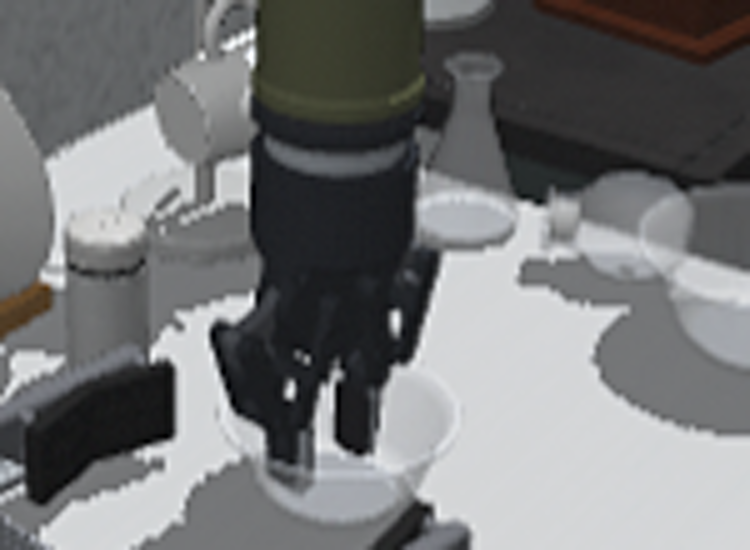

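```bash
python3 -c "
from h import *
S=lambda x,y:(200+(x+.5)/5-.5,110+(y+.5)/5-.5)
a=onz('scene',S(217,412),50);b=onz('scene',S(463,412),50);print(a,b,np.linalg.norm(a-b),toc((a+b)/2))
"
```

```text
[537.24186484 -31.73150599  50.        ] [ 443.13901184 -102.57916973   50.        ] 117.79107945523347 [  89.26603569 -157.24500346   50.        ]
```

{"api": "send_rows", "payload": {
  "series": [
    [[-0.1,0,-0.12,0,0,0,0],[-0.1,0,-0.24,0,0,0,0],[-0.1,-0.03,-0.36,0,0,0,0],[-0.1,-0.06,-0.5,0,0,0,0],[-0.1,-0.09,-0.63,0,0,0,0],[-0.1,-0.11,-0.76,0,0,0,0],[-0.1,-0.11,-0.86,0,0,0,0],[-0.1,-0.11,-0.93,0,0,0,0],[-0.1,-0.11,-0.93,0,0,0,0]]
  ]
}}

```text
time: 11.05
eef_pos: [500.5, 8.8, 16.3]
tcp_rot: [0.997, -0.071, 0.001, -0.005]
force: [-0.9, 0.1, -0.3]
finger_gap: 38.3
```

```bash
python3 -c "
from h import *
goto((60.5,-82,15))
im=r.grab_frame('scene')[:,:,::-1]
cv2.imwrite('pics/scene11.png',im)
crop(im,150,120,150,110,5,'pics/s11.png')
"
```

```text
t 11.05 p [500.5   8.8  16.3] clamp [ 88.3 -80.6  16.3] yaw -8.13 z [ 0.003  0.009 -1.   ] F [-0.9  0.1 -0.3] gap 38.3 q [-0.07  0.47  1.92  0.01  0.74  1.63]
shift units [-0.348  0.016  0.016] yaw err deg
```

View pics/s11.png

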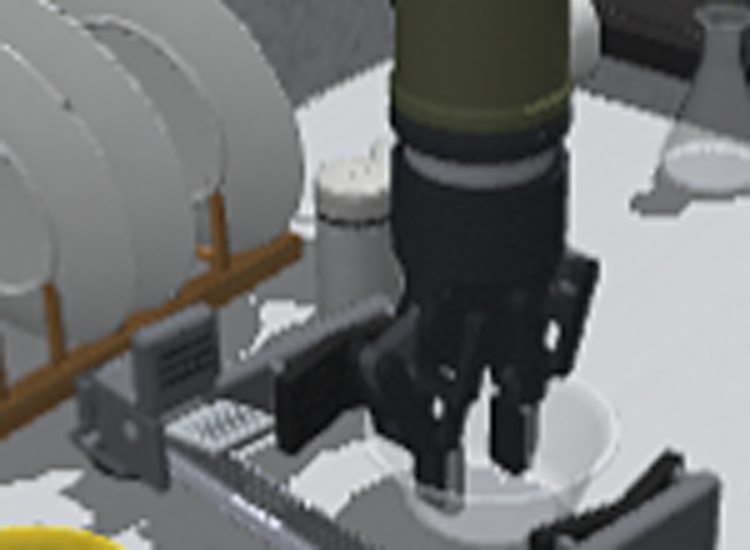

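```bash
python3 -c "
from h import *
S=lambda x,y:(150+(x+.5)/5-.5,120+(y+.5)/5-.5)
a=onz('scene',S(364,433),50);b=onz('scene',S(622,434),50);print(a,b,np.linalg.norm(a-b),toc((a+b)/2))
"
```

```text
[538.36784614  44.01599968  50.        ] [444.38499312 -25.43977634  50.        ] 116.86266078115557 [ 79.20606231 -81.45711219  50.        ]
```

{"api": "send_rows", "payload": {
  "series": [
    [[-0.1,-0.06,0,0,0,0,0],[-0.1,-0.12,0,0,0,0,0],[-0.1,-0.18,0,0,0,0,0],[-0.1,-0.24,0,0,0,0,0],[-0.1,-0.29,0,0,0,0,0],[-0.1,-0.33,0,0,0,0,0],[-0.1,-0.33,0,0,0,0,0]]
  ]
}}

```text
time: 11.8
eef_pos: [473.6, 12.1, 16.3]
tcp_rot: [0.997, -0.071, 0.001, -0.005]
force: [-0.4, -0.3, -0.5]
finger_gap: 38.3
```

```bash
python3 -c "
from h import *
goto((60.5,-82,15))
im=r.grab_frame('scene')[:,:,::-1]
cv2.imwrite('pics/scene12.png',im)
crop(im,170,150,150,110,5,'pics/s12.png')
im=r.grab_frame('top')[:,:,::-1]
cv2.imwrite('pics/top12.png',im)
crop(im,150,150,150,110,5,'pics/t12.png')
"
```

```text
t 11.8 p [473.6  12.1  16.3] clamp [ 61.2 -81.2  16.3] yaw -8.15 z [ 0.002  0.009 -1.   ] F [-0.4 -0.3 -0.5] gap 38.3 q [-0.07  0.45  1.98  0.01  0.71  1.63]
shift units [-0.009  0.01   0.016] yaw err deg
```

View pics/s12.png

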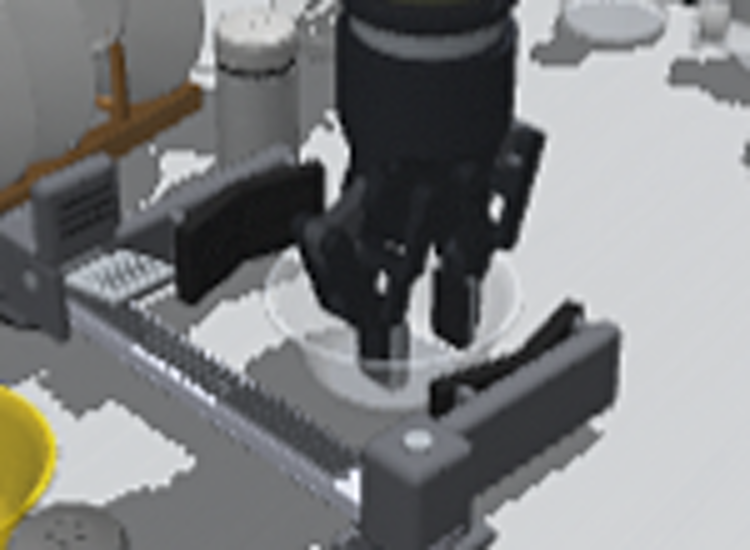

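View pics/t12.png

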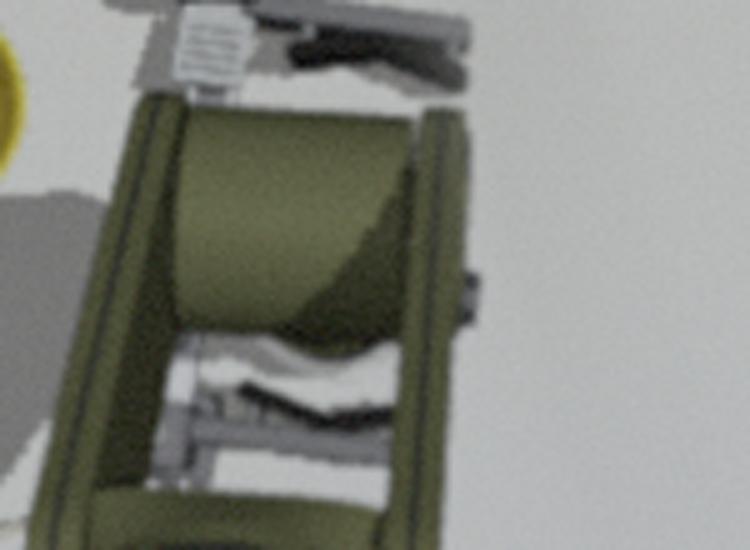

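```bash
python3 -c "
from h import *
S=lambda x,y:(170+(x+.5)/5-.5,150+(y+.5)/5-.5)
a=onz('scene',S(265,303),50);b=onz('scene',S(522,302),50);print(a,b,np.linalg.norm(a-b),toc((a+b)/2))
"
```

```text
[527.97613319  55.95536191  50.        ] [436.49151737 -13.52835277  50.        ] 114.88003107084879 [ 68.41032355 -71.00464588  50.        ]
```

{"api": "send_rows", "payload": {
  "series": [
    [[-0.1,-0.04,0.01,0,0,0,0],[-0.1,-0.08,0.01,0,0,0,0],[-0.1,-0.08,0.01,0,0,0,0]]
  ]
}}

```text
time: 12.2
eef_pos: [467.2, 12.4, 16.3]
tcp_rot: [0.997, -0.071, 0.001, -0.005]
force: [0.3, 0.8, 1.0]
finger_gap: 38.3
```

```bash
python3 -c "
from h import *
goto((60.5,-82,15))
im=r.grab_frame('scene')[:,:,::-1]
cv2.imwrite('pics/scene13.png',im)
crop(im,170,150,150,110,5,'pics/s13.png')
"
```

```text
t 12.2 p [467.2  12.4  16.3] clamp [ 54.8 -82.   16.3] yaw -8.15 z [ 0.002  0.009 -1.   ] F [0.3 0.8 1. ] gap 38.3 q [-0.07  0.44  1.99  0.01  0.7   1.63]
shift units [0.071 0.001 0.016] yaw err deg
```

View pics/s13.png

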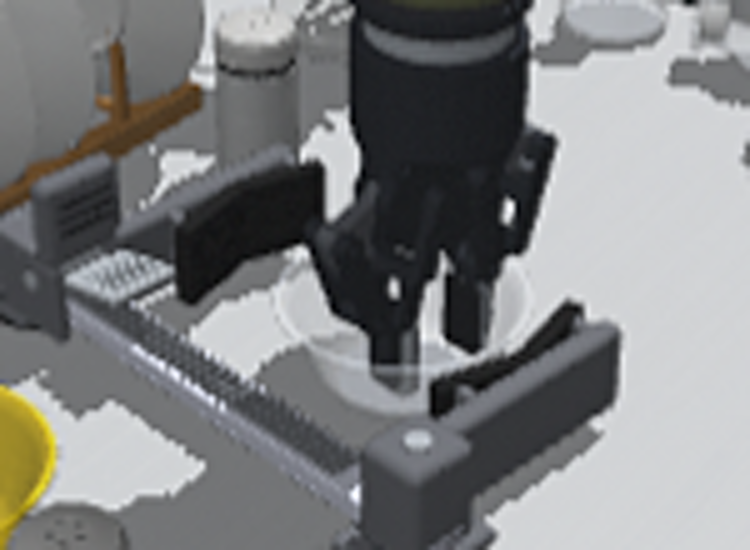

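{"api": "send_rows", "payload": {
  "series": [
    [[-0.1,-0.04,0.0,0,0,0,0],[-0.1,-0.07,0.0,0,0,0,0],[-0.1,-0.07,0.0,0,0,0,0]]
  ]
}}

```text
time: 12.55
eef_pos: [461.2, 13.2, 16.3]
tcp_rot: [0.997, -0.071, 0.0, -0.005]
force: [1.4, 0.6, -0.1]
finger_gap: 38.2
```

{"api": "send_rows", "payload": {
  "series": [
    [[-0.1,-0.02,0.0,0,0,0,0],[-0.1,-0.04,0.0,0,0,0,0],[-0.1,-0.04,0.0,0,0,0,0]]
  ]
}}

```text
time: 12.85
eef_pos: [458.3, 13.7, 16.4]
tcp_rot: [0.997, -0.071, 0.001, -0.005]
force: [1.9, -0.1, -0.1]
finger_gap: 38.4
```

```bash
python3 -c "
from h import *
goto((60.5,-82,15))
im=r.grab_frame('scene')[:,:,::-1]
cv2.imwrite('pics/scene14.png',im)
crop(im,170,150,150,110,5,'pics/s14.png')
"
```

```text
t 12.85 p [458.3  13.7  16.4] clamp [ 45.8 -82.   16.4] yaw -8.15 z [ 0.002  0.01  -1.   ] F [ 1.9 -0.1 -0.1] gap 38.4 q [-0.07  0.44  2.01  0.02  0.69  1.63]
shift units [0.183 0.002 0.017] yaw err deg
```

View pics/s14.png

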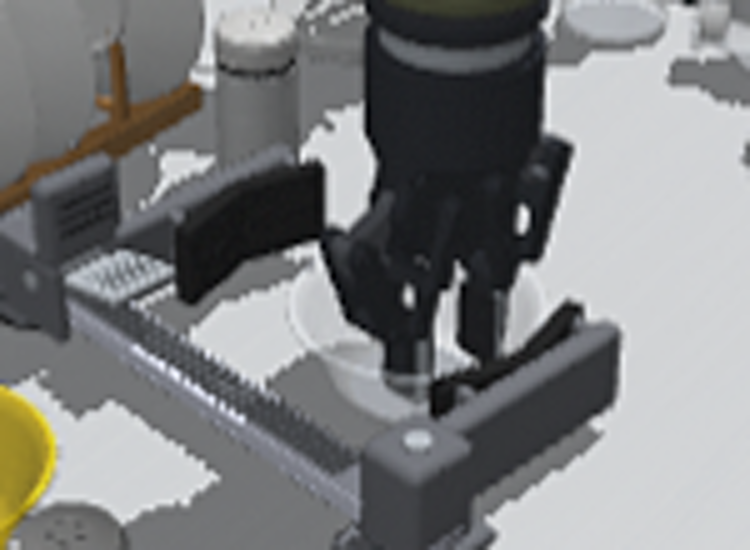

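{"api": "send_rows", "payload": {
  "series": [
    [[-0.1,-0.02,0.0,0,0,0,0],[-0.1,-0.03,0.0,0,0,0,0],[-0.1,-0.03,0.0,0,0,0,0]]
  ]
}}

```text
time: 13.2
eef_pos: [457.6, 13.8, 16.7]
tcp_rot: [0.997, -0.071, 0.002, -0.005]
force: [4.7, -0.2, -0.8]
finger_gap: 38.0
```

```bash
python3 -c "
from h import *
goto((60.5,-82,15))
im=r.grab_frame('scene')[:,:,::-1]
cv2.imwrite('pics/scene15.png',im)
crop(im,170,150,150,110,5,'pics/s15.png')
"
```

```text
t 13.2 p [457.6  13.8  16.7] clamp [ 45.2 -81.9  16.7] yaw -8.15 z [ 0.005  0.009 -1.   ] F [ 4.7 -0.2 -0.8] gap 38.0 q [-0.07  0.44  2.02  0.02  0.69  1.63]
shift units [0.192 0.002 0.022] yaw err deg
```

View pics/s15.png

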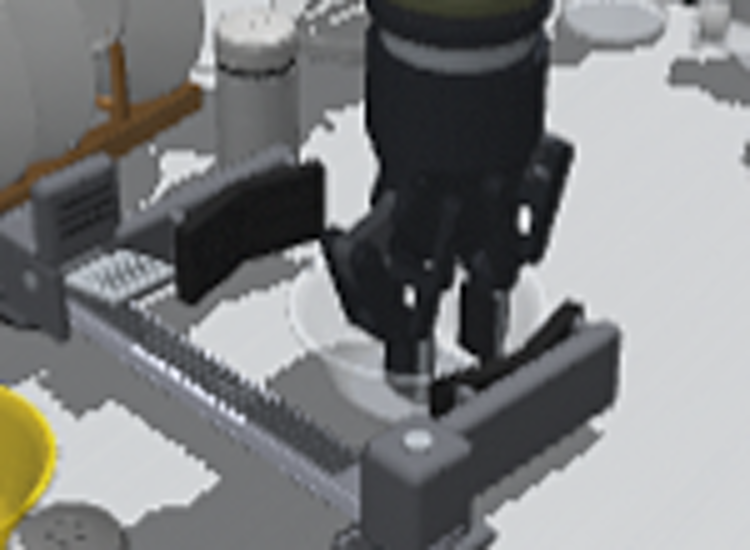

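{"api": "send_rows", "payload": {
  "series": [
    [[-0.1,0.06,0.0,0,0,0,0],[-0.1,0.15,0.0,-0.1,0,0,0],[-0.1,0.19,0.0,-0.5,0,0,0],[-0.1,0.19,0.0,-1,0,0,0],[-0.1,0.19,0.0,-1,0,0,0]]
  ]
}}

```text
time: 13.75
eef_pos: [474.0, 10.9, 100.2]
tcp_rot: [0.997, -0.071, 0.005, -0.005]
force: [0.1, 0.3, 0.5]
finger_gap: 38.6
```

{"api": "send_rows", "payload": {
  "series": [
    [[-1,0,0.0,-0.5,0,0,0],[-1,0.5,0.0,-1,0,0,0],[-1,1,0.0,-1,0,0,0],[-1,1,0.0,-1,0,0,0]]
  ]
}}

```text
time: 14.15
eef_pos: [558.4, -2.1, 182.4]
tcp_rot: [0.997, -0.071, 0.008, -0.005]
force: [-0.7, 0.1, 0.3]
finger_gap: 0.1
```

{"api": "send_rows", "payload": {
  "series": [
    [[-1,0.5,0.2,0,0,0,0],[-1,1,0.5,0,0,0,0],[-1,1,0.5,0,0,0,0]]
  ]
}}

```text
time: 14.45
eef_pos: [634.9, -56.2, 181.2]
tcp_rot: [0.997, -0.072, 0.008, -0.004]
force: [-0.1, 1.2, 0.7]
finger_gap: 0.1
```

```bash
python3 -c "
from h import *
goto((215,0,100))
im=r.grab_frame('scene')[:,:,::-1]
cv2.imwrite('pics/scene16.png',im)
crop(im,170,150,150,110,5,'pics/s16.png')
im=r.grab_frame('top')[:,:,::-1]
cv2.imwrite('pics/top16.png',im)
crop(im,150,150,150,110,5,'pics/t16.png')
"
```

```text
t 14.45 p [634.9 -56.2 181.2] clamp [ 230.8 -125.1  181.2] yaw -8.29 z [ 0.017  0.007 -1.   ] F [-0.1  1.2  0.7] gap 0.1 q [-0.16  0.42  1.45  0.01  1.25  1.55]
shift units [-0.209 -1.555  1.026] yaw err deg
```

View pics/s16.png

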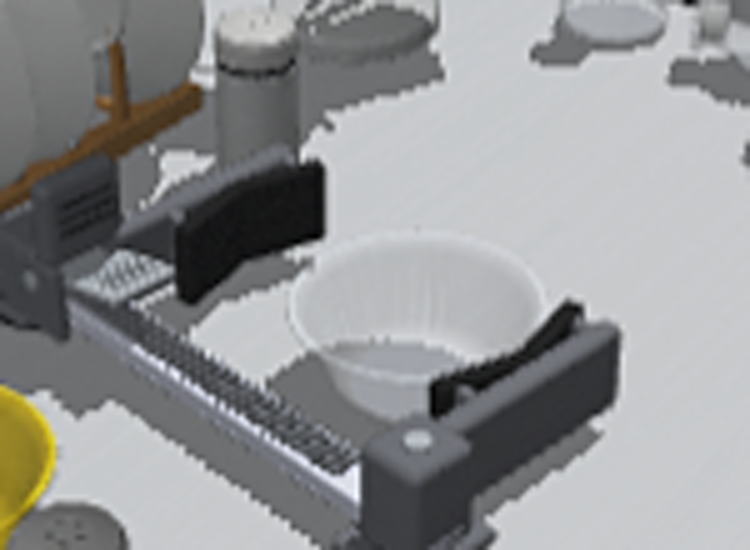

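View pics/t16.png

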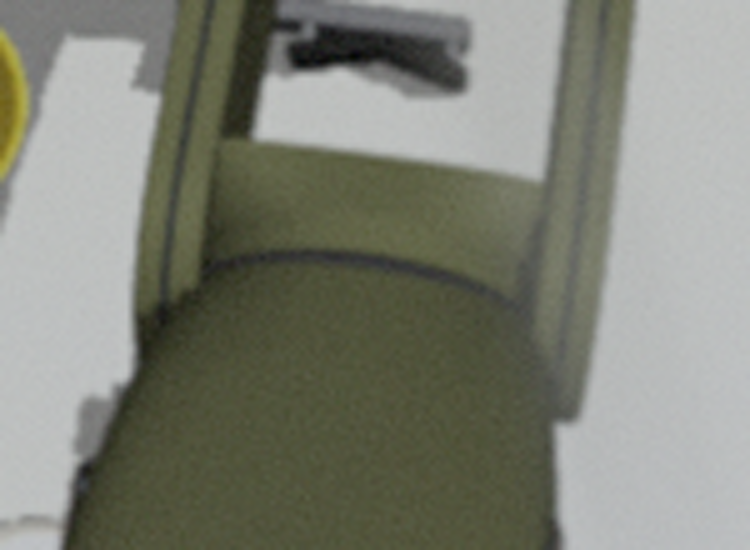

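```bash
python3 -c "
from h import *
from scipy.optimize import least_squares
S=lambda x,y:(170+(x+.5)/5-.5,150+(y+.5)/5-.5)
P=np.array([toc(onz('scene',S(*q),50))[:2] for q in [(420,231),(290,300),(548,290),(330,255),(370,237),(480,240),(525,262),(312,337),(355,365),(300,325),(395,376)]])
f=least_squares(lambda p:np.hypot(*(P-p[:2]).T)-58.5,[60,-82]);print(f.x,f.fun.round(1))
f=least_squares(lambda p:np.hypot(*(P-p[:2]).T)-p[2],[60,-82,58]);print(f.x,f.fun.round(1))
"
```

```text
[ 59.39476233 -81.27159656] [-0.6  1.5 -1.7 -1.6 -0.4 -1.4 -1.7 -2.1 -2.  -0.6 -1.5]
[ 60.38174253 -81.15839301  57.13940164] [ 0.2  2.1  0.4 -1.2  0.1 -0.3 -0.1 -1.1 -0.5  0.2  0.3]
```

{"api": "send_rows", "payload": {
  "series": [
    [[0.5,-0.2,0,0,0,0,-0.09],[0.5,-0.4,0,0,0,0,-0.18],[0.5,-0.6,-0.1,0,0,0,-0.27],[0.5,-0.65,-0.2,0,0,0,-0.36],[0.5,-0.65,-0.3,0,0,0,-0.45],[0.5,-0.65,-0.4,0,-0.006,-0.01,-0.54],[0.5,-0.65,-0.5,0,-0.006,-0.01,-0.63],[0.5,-0.65,-0.6,0,-0.006,-0.01,-0.72],[0.5,-0.65,-0.7,0,-0.006,-0.01,-0.81],[0.5,-0.65,-0.8,0,-0.006,-0.01,-0.9]]
  ]
}}

```text
time: 15.55
eef_pos: [584.5, 18.9, 180.0]
tcp_rot: [0.803, 0.596, -0.002, 0.002]
force: [0.6, 0.2, 0.6]
finger_gap: 64.1
```

```bash
python3 -c "
from h import *
goto((182,0,130))
"
```

```text
t 15.55 p [584.5  18.9 180. ] clamp [169.9 -58.3 180. ] yaw 73.15 z [-0.001 -0.005 -1.   ] F [0.6 0.2 0.6] gap 64.1 q [-0.04  0.36  1.56 -0.01  1.22  0.26]
shift units [0.746 0.043 0.621] yaw err deg
```

{"api": "send_rows", "payload": {
  "series": [
    [[0.5,0.4,0.02,0,0,0,-0.05],[0.5,0.74,0.04,0.1,0,0,-0.093],[0.5,0.74,0.04,0.4,0,0,-0.093],[0.5,0.74,0.04,0.6,0,0,-0.093],[0.5,0.74,0.04,0.6,0,0,-0.093]]
  ]
}}

```text
time: 16.05
eef_pos: [599.5, 75.2, 128.4]
tcp_rot: [0.757, 0.653, -0.006, -0.001]
force: [-0.8, -0.9, 0.7]
finger_gap: 64.2
```

```bash
python3 -c "
from h import *
goto((182,0,60))
im=r.grab_frame('scene')[:,:,::-1]
cv2.imwrite('pics/scene17.png',im)
crop(im,110,90,150,120,5,'pics/s17.png')
"
```

```text
t 16.05 p [599.5  75.2 128.4] clamp [176.4  -0.4 128.4] yaw 81.6 z [-0.01  -0.005 -1.   ] F [-0.8 -0.9  0.7] gap 64.2 q [ 0.06  0.44  1.57 -0.01  1.14  0.21]
shift units [0.01  0.077 0.854] yaw err deg
```

View pics/s17.png

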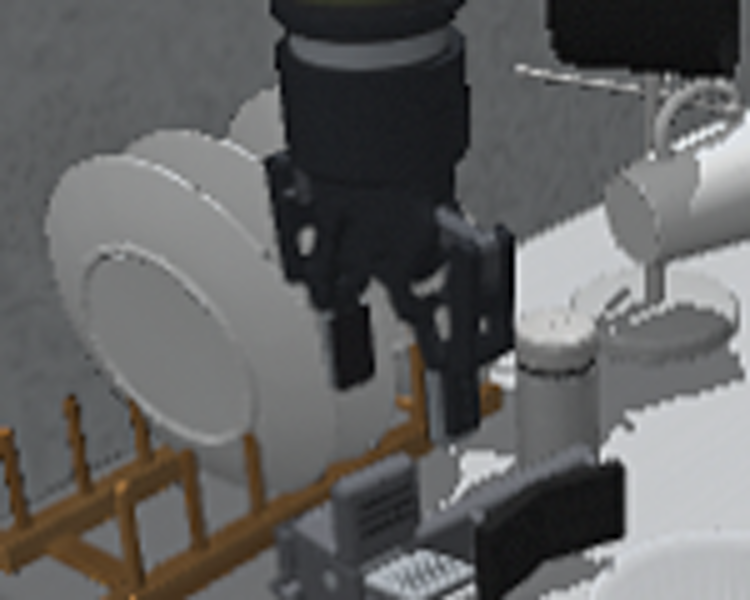

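{"api": "send_rows", "payload": {
  "series": [
    [[0.5,0.01,0.05,0,0,0,0],[0.5,0.01,0.1,0,0,0,0],[0.5,0.01,0.1,0.2,0,0,0],[0.5,0.01,0.1,0.4,0,0,0],[0.5,0.01,0.1,0.4,0,0,0]]
  ]
}}

```text
time: 16.6
eef_pos: [607.9, 74.1, 96.8]
tcp_rot: [0.757, 0.653, -0.005, -0.001]
force: [-0.1, -0.8, -0.1]
finger_gap: 64.2
```

```bash
python3 -c "
from h import *
goto((184,0,60))
im=r.grab_frame('scene')[:,:,::-1]
cv2.imwrite('pics/scene18.png',im)
crop(im,130,120,110,90,7,'pics/s18.png')
"
```

```text
t 16.6 p [607.9  74.1  96.8] clamp [184.9  -0.2  96.8] yaw 81.55 z [-0.01  -0.005 -1.   ] F [-0.1 -0.8 -0.1] gap 64.2 q [ 0.06  0.49  1.59 -0.01  1.08  0.21]
shift units [ 0.006 -0.007  0.46 ] yaw err deg
```

View pics/s18.png

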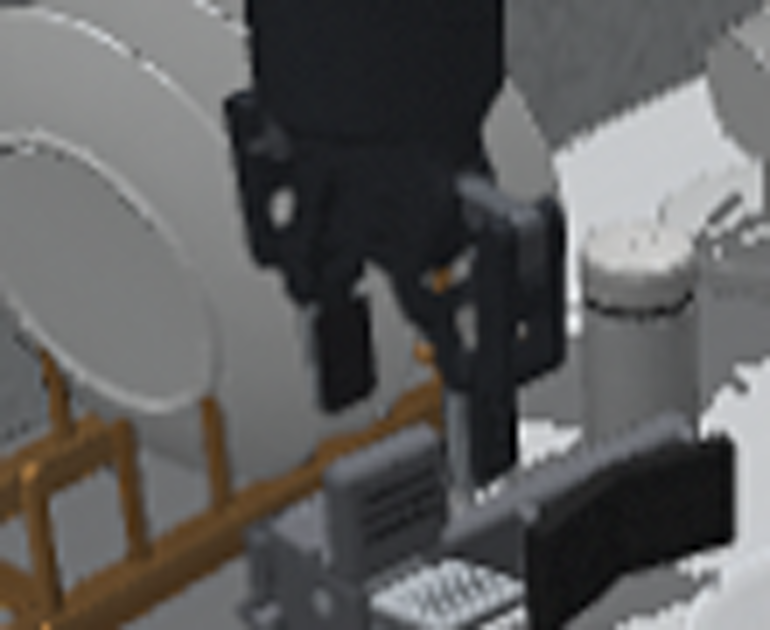

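{"api": "send_rows", "payload": {
  "series": [
    [[0.5,0,0,0.1,0,0,0],[0.5,0,0,0.2,0,0,0],[0.5,0,0,0.3,0,0,0],[0.5,0,0,0.38,0,0,0],[0.5,0,0,0.45,0,0,0],[0.5,0,0,0.45,0,0,0]]
  ]
}}

```text
time: 17.25
eef_pos: [607.4, 74.0, 60.6]
tcp_rot: [0.757, 0.653, -0.006, -0.001]
force: [-0.6, 0.2, 0.0]
finger_gap: 64.0
```

```bash
python3 -c "
from h import *
goto((184,0,60))
im=r.grab_frame('scene')[:,:,::-1]
cv2.imwrite('pics/scene19.png',im)
crop(im,130,120,110,90,7,'pics/s19.png')
"
```

```text
t 17.25 p [607.4  74.   60.6] clamp [184.5  -0.4  60.6] yaw 81.55 z [-0.01  -0.005 -1.   ] F [-0.6  0.2  0. ] gap 64.0 q [ 0.06  0.53  1.62 -0.01  1.    0.21]
shift units [ 0.005 -0.006  0.007] yaw err deg
```

View pics/s19.png

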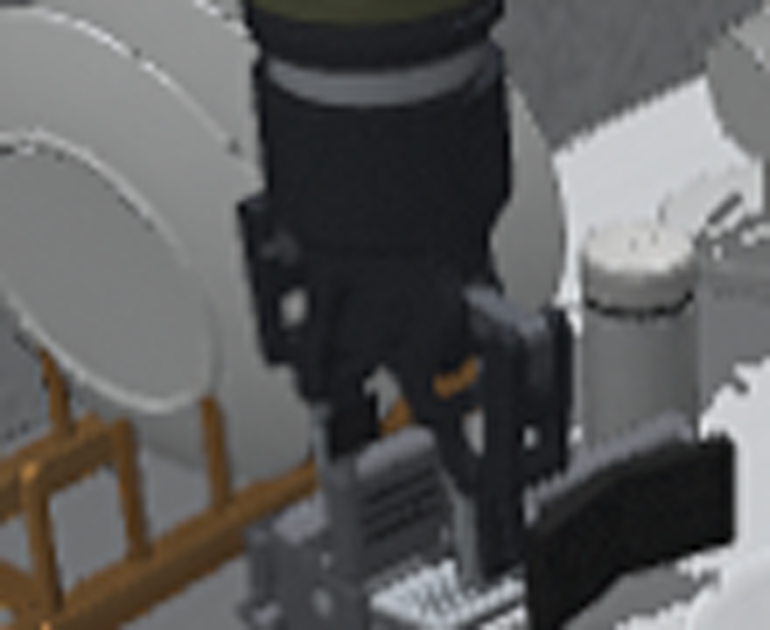

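{"api": "send_rows", "payload": {
  "series": [
    [[0.5,0,-0.06,0,0,0,0],[0.5,0,-0.12,0,0,0,0],[0.5,0,-0.18,0,0,0,0],[0.5,0,-0.25,0,0,0,0],[0.5,0,-0.32,0,0,0,0],[0.5,0,-0.4,0,0,0,0],[0.5,0,-0.48,0,0,0,0],[0.5,0,-0.56,0,0,0,0]]
  ]
}}

```text
time: 18.1
eef_pos: [565.9, 80.8, 62.3]
tcp_rot: [0.757, 0.653, -0.003, 0.001]
force: [5.6, 0.6, -2.8]
finger_gap: 64.0
```

```bash
python3 -c "
from h import *
goto((117,0,60))
im=r.grab_frame('scene')[:,:,::-1]
cv2.imwrite('pics/scene20.png',im)
crop(im,150,130,150,110,5,'pics/s20.png')
"
```

```text
t 18.1 p [565.9  80.8  62.3] clamp [142.4   0.3  62.3] yaw 81.55 z [-0.004 -0.005 -1.   ] F [ 5.6  0.6 -2.8] gap 64.0 q [ 0.07  0.48  1.72 -0.01  0.95  0.22]
shift units [-0.003 -0.318  0.03 ] yaw err deg
```

View pics/s20.png

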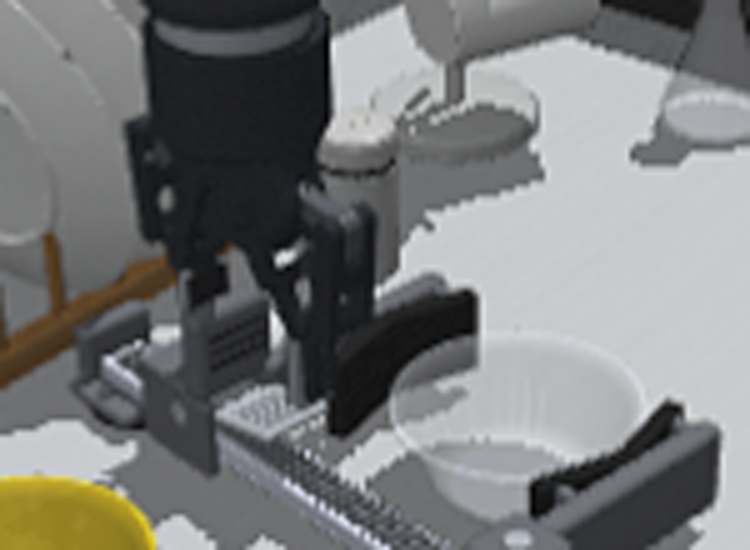

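{"api": "send_rows", "payload": {
  "series": [
    [[0.5,0,-0.05,0.02,0,0,0],[0.5,0,-0.1,0.02,0,0,0],[0.5,0,-0.15,0.02,0,0,0],[0.5,0,-0.2,0.02,0,0,0],[0.5,0,-0.24,0.02,0,0,0],[0.5,0,-0.24,0.02,0,0,0]]
  ]
}}

```text
time: 18.75
eef_pos: [547.2, 83.9, 62.0]
tcp_rot: [0.757, 0.653, -0.002, 0.001]
force: [4.3, -1.1, 3.2]
finger_gap: 64.2
```

```bash
python3 -c "
from h import *
goto((117,0,60))
im=r.grab_frame('scene')[:,:,::-1]
cv2.imwrite('pics/scene21.png',im)
crop(im,150,130,150,110,5,'pics/s21.png')
"
```

```text
t 18.75 p [547.2  83.9  62. ] clamp [123.5   0.6  62. ] yaw 81.55 z [-0.001 -0.005 -1.   ] F [ 4.3 -1.1  3.2] gap 64.2 q [ 0.08  0.46  1.76 -0.01  0.92  0.23]
shift units [-0.007 -0.081  0.025] yaw err deg
```

View pics/s21.png

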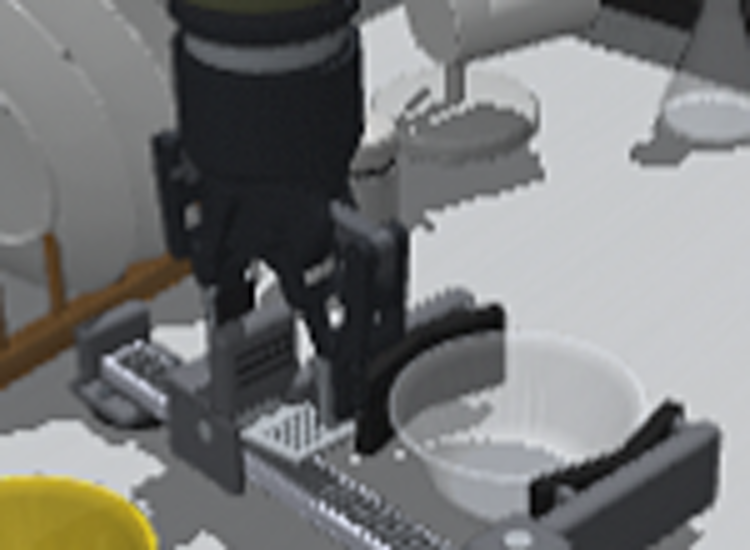

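{"api": "send_rows", "payload": {
  "series": [
    [[0.5,0,-0.03,0.02,0,0,0],[0.5,0,-0.05,0.02,0,0,0],[0.5,0,-0.05,0.02,0,0,0]]
  ]
}}

```text
time: 19.1
eef_pos: [544.3, 84.5, 61.1]
tcp_rot: [0.757, 0.653, -0.001, 0.002]
force: [5.3, -1.6, 3.2]
finger_gap: 63.6
```

{"api": "send_rows", "payload": {
  "series": [
    [[0.5,0,-0.02,0.01,0,0,0],[0.5,0,-0.04,0.01,0,0,0],[0.5,0,-0.04,0.01,0,0,0]]
  ]
}}

```text
time: 19.4
eef_pos: [544.0, 84.6, 60.9]
tcp_rot: [0.757, 0.653, 0.001, 0.004]
force: [8.0, -2.4, 0.7]
finger_gap: 64.2
```

```bash
python3 -c "
from h import *
goto((117,0,60))
im=r.grab_frame('scene')[:,:,::-1]
cv2.imwrite('pics/scene22.png',im)
crop(im,150,130,150,110,5,'pics/s22.png')
"
```

```text
t 19.4 p [544.   84.6  60.9] clamp [120.2   0.7  60.9] yaw 81.56 z [ 0.007 -0.005 -1.   ] F [ 8.  -2.4  0.7] gap 64.2 q [ 0.08  0.45  1.77 -0.01  0.91  0.23]
shift units [-0.009 -0.041  0.011] yaw err deg
```

View pics/s22.png

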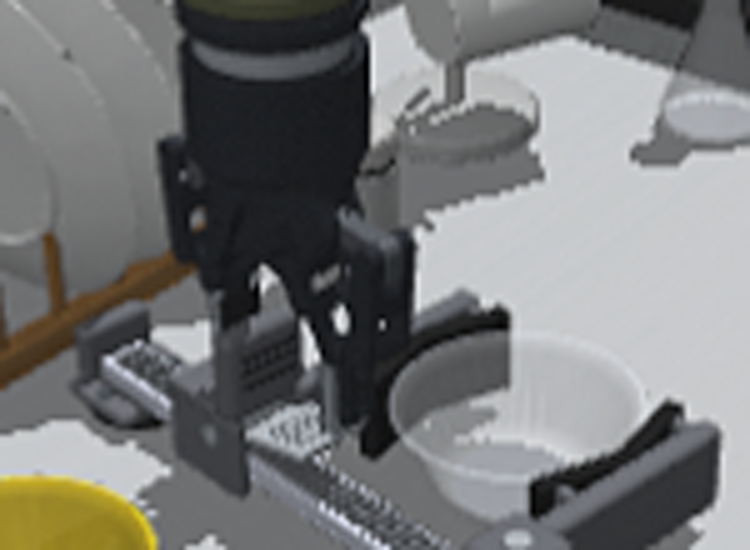

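{"api": "send_rows", "payload": {
  "series": [
    [[0.5,0,-0.03,0,0,0,0],[0.5,0,-0.05,0,0,0,0],[0.5,0,-0.05,0,0,0,0]]
  ]
}}

```text
time: 19.75
eef_pos: [543.9, 84.6, 60.8]
tcp_rot: [0.757, 0.653, 0.003, 0.006]
force: [12.7, -4.0, -6.0]
finger_gap: 63.9
```

```bash
python3 -c "
from h import *
goto((117,0,60))"
```

```text
t 19.75 p [543.9  84.6  60.8] clamp [120.1   0.7  60.8] yaw 81.56 z [ 0.013 -0.006 -1.   ] F [12.7 -4.  -6. ] gap 63.9 q [ 0.08  0.45  1.78 -0.01  0.9   0.23]
shift units [-0.009 -0.038  0.01 ] yaw err deg
```

{"api": "send_rows", "payload": {
  "series": [
    [[0.5,0,0.05,0,0,0,0],[0.5,0,0.1,0,0,0,0],[0.5,0,0.1,-0.2,0,0,0],[0.5,0,0.1,-0.6,0,0,0],[0.5,0,0.1,-1,0,0,0],[0.5,0,0.1,-1,0,0,0]]
  ]
}}

```text
time: 20.35
eef_pos: [551.8, 84.3, 144.3]
tcp_rot: [0.757, 0.653, 0.005, 0.008]
force: [1.4, 0.4, -0.7]
finger_gap: 64.0
```

{"api": "send_rows", "payload": {
  "series": [
    [[0.5,-0.4,0,-0.5,0,0,0],[0.5,-1,0,-0.5,0,0,0],[0.5,-1,0,-0.5,0,0,0]]
  ]
}}

```text
time: 20.65
eef_pos: [537.5, 1.1, 184.7]
tcp_rot: [0.758, 0.652, 0.003, 0.008]
force: [-1.0, 1.4, -0.2]
finger_gap: 64.2
```

{"api": "send_rows", "payload": {
  "series": [
    [[0.5,-0.5,0,0,0,0,0],[0.5,-1,0,0,0,0,0],[0.5,-1,0,0,0,0,0]]
  ]
}}

```text
time: 20.95
eef_pos: [523.1, -80.8, 183.5]
tcp_rot: [0.76, 0.65, 0.001, 0.007]
force: [0.6, 0.8, -0.4]
finger_gap: 63.9
```

{"api": "send_rows", "payload": {
  "series": [
    [[0.5,-0.5,0,0,0,0,0],[0.5,-1,0,0,0,0,0],[0.5,-1,0,0,0,0,0]]
  ]
}}

```text
time: 21.25
eef_pos: [509.4, -162.2, 182.7]
tcp_rot: [0.761, 0.649, 0.0, 0.006]
force: [0.3, -0.3, 0.1]
finger_gap: 63.8
```

```bash
python3 -c "
from h import *
st()
im=r.grab_frame('scene')[:,:,::-1]
cv2.imwrite('pics/scene23.png',im)
crop(im,150,130,150,110,5,'pics/s23.png')
im=r.grab_frame('top')[:,:,::-1]
cv2.imwrite('pics/top23.png',im)
crop(im,150,110,130,150,4,'pics/t23.png')
"
```

```text
t 21.25 p [ 509.4 -162.2  182.7] clamp [ 122.2 -248.4  182.7] yaw 80.94 z [ 0.008 -0.008 -1.   ] F [ 0.3 -0.3  0.1] gap 63.8 q [-0.38  0.29  1.67 -0.01  1.17 -0.22]
```

View pics/s23.png

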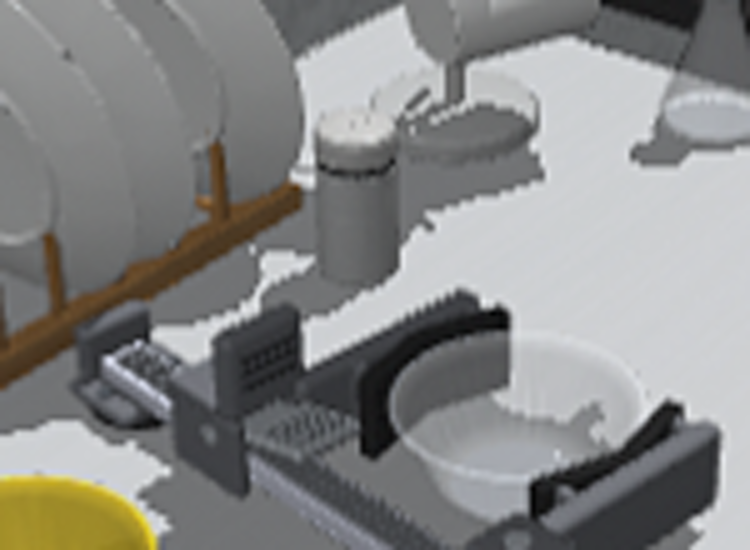

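View pics/t23.png

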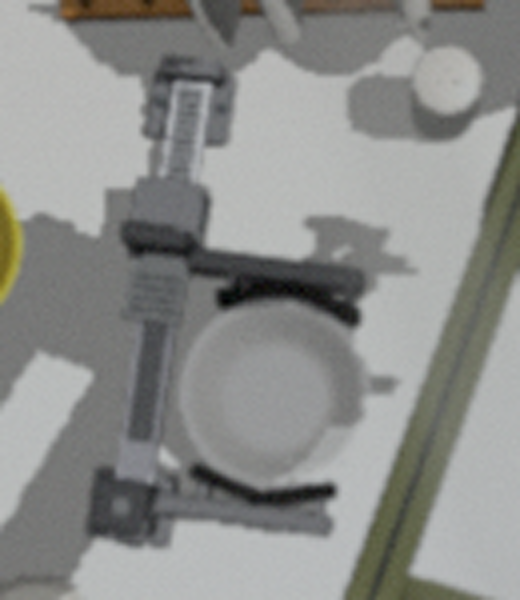

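```bash
python3 -c "
from h import *
S=lambda x,y:(150+(x+.5)/5-.5,130+(y+.5)/5-.5)
T=lambda x,y:(150+(x+.5)/4-.5,110+(y+.5)/4-.5)
a,e=tri(T(356,320),S(508,312));b,e2=tri(T(334,489),S(680,406));print(toc(a),e,toc(b),e2,'jaw',toc(a)[0]-toc(b)[0]-60+24)
P=np.array([toc(onz('top',T(*q),50))[:2] for q in [(181,392),(367,375),(290,299),(207,325),(330,310),(200,450),(235,480),(358,345)]])
from scipy.optimize import least_squares
f=least_squares(lambda p:np.hypot(*(P-p[:2]).T)-p[2],[60,-82,58]);print(f.x,f.fun.round(1))
P=np.array([toc(onz('scene',S(*q),50))[:2] for q in [(389,405),(400,440),(440,475),(515,332),(460,338),(410,365),(590,345),(630,370),(646,400)]])
f=least_squares(lambda p:np.hypot(*(P-p[:2]).T)-p[2],[60,-82,58]);print(f.x,f.fun.round(1))
pt,e=tri(T(157,236),S(258,318));print('post',toc(pt),e)
"
```

```text
[ 112.4377562  -124.75827888   53.99472982] 0.13720603638841525 [   7.3355906  -124.88206959   52.13145498] 3.3576475181338106 jaw 69.10216560028813
[ 63.46811488 -80.87017003  58.21507597] [-0.7 -1.2 -0.8  0.2  1.9 -0.3  1.  -0.2]
[ 59.47302101 -77.21361604  59.19751845] [-1.8 -1.1  2.7  0.7  1.4 -0.7  0.5 -0.2 -1.4]
post [144.54185741  -1.70828319  91.16540368] 1.1111382034019253
```

```bash
python3 -c "
from h import *
a=cv2.imread('pics/scene16.png');b=cv2.imread('pics/scene23.png')
# scene: post patch features
cv2.imwrite('pics/cmp.png',np.hstack([cv2.resize(a[170:220,165:225],None,fx=6,fy=6,interpolation=2),cv2.resize(b[180:230,180:240],None,fx=6,fy=6,interpolation=2)]))
"
```

```text
(no output)
```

View pics/cmp.png

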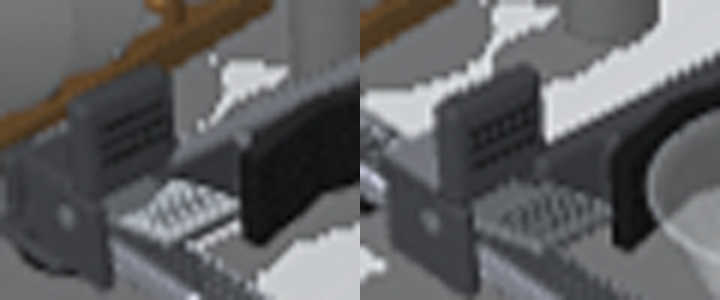

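```bash
python3 -c "
from h import *
L=lambda x,y:(165+(x+.5)/6-.5,170+(y+.5)/6-.5)
R=lambda x,y:(180+(x-360+.5)/6-.5,180+(y+.5)/6-.5)
for l,q,z in [((67,215),(432,228),30),((110,288),(477,292),15),((260,247),(625,247),12),((83,112),(449,108),90),((165,70),(537,68),90)]:
    a=toc(onz('scene',L(*l),z));b=toc(onz('scene',R(*q),z));print(a.round(1),b.round(1),'jaw',120-(a-b)[0])
"
```

```text
[222.   16.4  30. ] [157.7  20.4  30. ] jaw 55.70380028403568
[188.7  22.4  15. ] [131.1  21.7  15. ] jaw 62.3500650062677
[172.5 -39.3  12. ] [116.3 -39.1  12. ] jaw 63.82536633856731
[198.   20.6  90. ] [143.2  19.1  90. ] jaw 65.196033136636
[200.5 -20.2  90. ] [141.5 -21.   90. ] jaw 61.07269947241181
```

```bash
python3 -c "
from h import *
b=cv2.imread('pics/scene23.png');t=cv2.imread('pics/top23.png')
def g(x): 
    x=np.float32(x); return np.uint8(np.clip((x-40)*2,0,255))
cv2.imwrite('pics/p1.png',cv2.resize(g(b[195:230,190:230]),None,fx=16,fy=16,interpolation=2))
cv2.imwrite('pics/p2.png',cv2.resize(g(t[160:195,175:205]),None,fx=16,fy=16,interpolation=2))
"
```

```text
(no output)
```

View pics/p1.png

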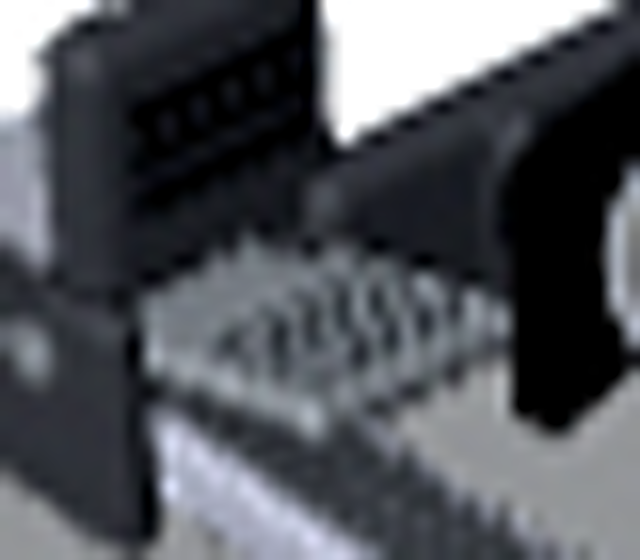

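View pics/p2.png

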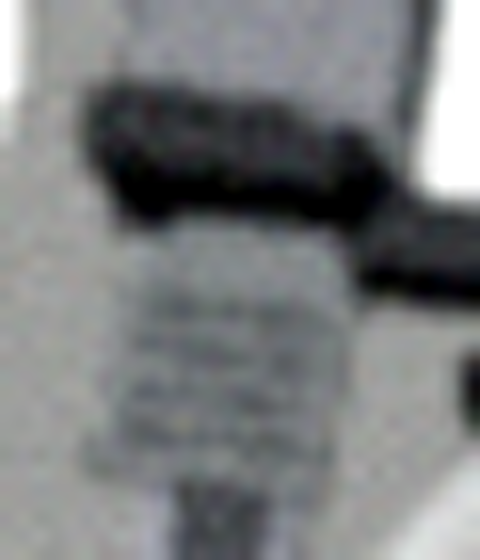

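```bash
python3 -c "
from h import *
S=lambda x,y:(190+(x+.5)/16-.5,195+(y+.5)/16-.5)
T=lambda x,y:(175+(x+.5)/16-.5,160+(y+.5)/16-.5)
for a,b in [((320,495),(510,325)),((95,465),(315,420)),((345,240),(300,240)),((210,370),(325,325))]:
    p,e=tri(T(*a),S(*b));print(toc(p).round(1),round(e,1))
im0=cv2.imread('pics/scene0.png');im=cv2.imread('pics/scene23.png');
d=cv2.absdiff(im0,im).max(2)
cv2.imwrite('pics/full.png',cv2.resize(im,(800,600)))
"
```

```text
[ 98.2 -17.3  48.9] 0.4
[98.5 17.6 50.6] 0.4
[138.9 -14.9  44. ] 1.8
[115.1   1.8  49.9] 0.0
```

View pics/full.png

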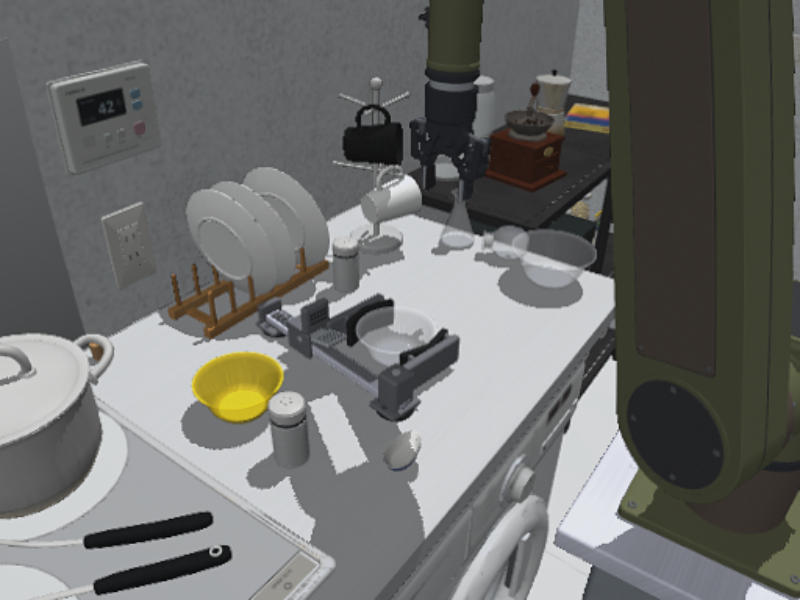

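```bash
python3 -c "
from workcell import r
print(r.hand_in())"
```

```text
the job is handed in; nothing more can be done
None
```

The clamp is closed on the small glass bowl and the job is handed in at about 21 s of the 64 s allowed. I had no verdict back, so what follows rests on my own checks.

- **Opening the jaw:** I pressed the paddle with shut fingers and pushed the post back to the end stop. It stopped moving there at about 11 N.
- **Placing the bowl:** I pushed the bowl from the inside, low on its wall, into the gap. I then pushed it against the fixed pad until the push force rose to about 5 N.
- **Closing the jaw:** I straddled the post with open fingers and closed the jaw until it would not move at about 13 N. Clicking over a tooth takes only 4 to 8 N, so the bowl itself was stopping it.

**Last checks, with the arm clear:**
- **Bowl position:** the bowl is upright. Its centre came out at clamp x, y of about (63.5, -81) mm from the top view and (59.5, -77) mm from the scene view, against the seat at (60.5, -82). That is 3 to 5 mm off, within the 12 mm limit.
- **Jaw value:** my best estimate is about 0.062 m. The individual picture estimates disagreed, from 0.056 to 0.069 m. The 0.069 came from the fixed pad's tip, which measured about 5 mm away from its earlier position, so I trusted it least. The firm stop fits a snug jaw at about 0.060 m.
- **Paddle:** its middle is at a height of about 50 mm, so it has sprung back up.
- **Other things:** none showed any visible movement in the last scene view.

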